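# Scrub the soap canister, put the soap away and lock the bayonet lid

### The job

The crows keep stealing the soap, so put it away: first scrub out the empty canister with the brush, at least three times right down to the bottom with its head drawn up into the mouth in between but not right out, and stand the brush upright back in its saucer. Then put every soap bar that is lying on the ledge into the canister. Last, close the canister with its lid: ears into the slots, press down against the spring and twist a quarter turn clockwise until it is locked, and leave all the other things on the ledge where they are.

Things in the scene. Friction and masses are not known exactly. Their poses are not given: they have to be found in the camera images.
- canister: Open aluminium canister, upright, fixed to the ledge. Origin: centre of its underside. Round inside, 116 mm wide, floor at height 5 mm. Its mouth, 112 mm wide at the dark rubber gasket, is ringed by a bayonet collar 164 mm across, top at height 130 mm, with two slots centred on the canister's +x and -x directions. Lid locked = lid's ears along the canister's y.
- slot (a point): Centre of the slot on the canister's +x side, 72 mm from the axis, at height 130 mm; the other is opposite. Each slot is about 40 mm wide, between two inward ledges 5 mm thick (inner radius 66 mm, underside at height 125 mm). Outside the slots and ledges runs the collar's wall, inner radius 78 mm. Under the ledges, stops end the lid's turn at about 93 degrees clockwise and a few degrees anticlockwise.
- gasket (a joint): How far the sprung gasket ring in the canister's mouth is pressed down, 0 to 0.006 m. Unpressed its top, on which the lid's disc rests, is 121 mm above the canister's underside. It pushes up with about 4 N at first and 10 N at 6 mm. The lid turns when it is pressed at least 2 mm, better 4 mm; locked and let go it springs back to about 2 mm.
- lid: Loose grey plastic lid, 180 g, right way up. Origin: centre of its underside. A disc, diameter 124, thickness 10 mm, with two ears (lugs) along its +x and -x. On top, a grip bar along its x: 80 mm long, 16 mm wide, from height 10 to 46 mm. Its origin is above the canister's underside by 121 mm in the slots unpressed, about 119 mm locked, 130 mm if the ears lie on top of the ledges.
- ear (a point): Outer tip of the lid's +x ear, on the level of the lid's underside, 74 mm from its centre; the other is opposite. The ears are 24 mm wide and 6 mm thick, flush with the lid's underside. They go down through the slots, then turn clockwise (seen from above) under the ledges.
- brush: Loose jar brush, 180 g, standing upright on its flat head in the saucer. Origin: centre of its flat underside. Round white bristle head, diameter 74 mm, 70 mm tall; above it an upright round wooden handle, diameter 20 mm, up to 205 mm above the underside.
- saucer: White ceramic saucer, fixed, 132 mm across the rim, the brush's place. Origin: centre of its underside. Flat inner floor about 94 mm across at height 6 mm, rim at 16 mm.
- soap1: Loose off-white bar of soap, hard, 110 g, 74 mm (its x) by 46 mm (its y) by 24 mm (its z), lying flat on the ledge at first. Origin: centre of its underside. May be absent.
- soap2: Loose off-white bar of soap, hard, 110 g, 74 mm (its x) by 46 mm (its y) by 24 mm (its z), lying flat on the ledge at first. Origin: centre of its underside. May be absent.
- soap3: Loose off-white bar of soap, hard, 110 g, 74 mm (its x) by 46 mm (its y) by 24 mm (its z), lying flat on the ledge at first. Origin: centre of its underside. May be absent.
- soap4: Loose off-white bar of soap, hard, 110 g, 74 mm (its x) by 46 mm (its y) by 24 mm (its z), lying flat on the ledge at first. Origin: centre of its underside. May be absent.
- bottle: Bystander: green glass bottle with a cap, diameter 64, height 190 mm. Origin: centre of underside.
- tumbler: Bystander: steel tumbler, diameter 74, height 90 mm. Origin: centre of underside.
- scrubber: Bystander: dark round silicone scrubber, diameter 64, height 18 mm, in the low pink tray. Origin: centre of underside.
- mug: Bystander: plastic mug with a handle, diameter 80, height 85 mm. Origin: centre of underside.
- jar: Bystander: small glass jar with a cap, diameter 68, height 85 mm. Origin: centre of underside.
- nailbrush: Bystander: small wooden nail brush, 85 by 35 mm, 25 mm high, nearest the robot. Origin: centre of underside.
Mind the look-alikes: they are no part of the job. There is more than one size of the brush; the one meant has the size given above.

How it is judged:
On the way, in this order (a step that is already met when the one before it is completed fails the run):
1. the brush's head is down on the canister's floor (within 17 mm) (horizontal distance between brush and canister below 0.035 m and angle between brush's own z axis and vertical below 0.3 rad and z of brush in the frame of canister below 0.022 m), for 0.1 s.
2. it has been drawn up, at least 50 mm off the floor, still in the canister (horizontal distance between brush and canister below 0.035 m and angle between brush's own z axis and vertical below 0.3 rad and z of brush in the frame of canister between 0.055 and 0.115 m), for 0.1 s.
3. it is down at the floor again (all of step 1), for 0.1 s.
4. it has been drawn up again (all of step 2), for 0.1 s.
5. it is down at the floor a third time (all of step 3), for 0.1 s.
6. the brush stands in its saucer again, let go (horizontal distance between brush and saucer below 0.035 m and angle between brush's own z axis and vertical below 0.12 rad and z of brush in the frame of saucer between 0 and 0.018 m and contact force between brush and the fingers below 0.1 N), for 0.3 s.
7. all the soap is in the canister (horizontal distance between each of soap1, soap2, soap3, soap4 and canister below 0.058 m and z of soap1 in the frame of canister between -0.005 and 0.115 m and z of soap2 in the frame of canister between -0.005 and 0.115 m and z of soap3 in the frame of canister between -0.005 and 0.115 m and z of soap4 in the frame of canister between -0.005 and 0.115 m), for 0.3 s.
At the end, for the whole second after the job is handed in: The lid is locked: ears within 20 degrees of a full quarter turn, below the ledges (origin 112 to 121.5 mm above the canister's underside), within 6 mm of its axis, level; all soap is inside; the brush stands upright in the saucer, within 35 mm of its centre; all at rest (all of step 7 and horizontal distance between lid and canister below 0.006 m and z of lid in the frame of canister between 0.112 and 0.1215 m and angle between the x axis of lid and the y axis of canister, either way round below 0.35 rad and angle between lid's own z axis and vertical below 0.08 rad and horizontal distance between brush and saucer below 0.035 m and angle between brush's own z axis and vertical below 0.12 rad and z of brush in the frame of saucer between 0 and 0.018 m and linear speed of each of lid, brush below 0.02 m/s); the robot touches nothing.
It fails at once if a bystander was shifted more than 40 mm or tipped over (distance of any of bottle, tumbler, scrubber, mug, jar, nailbrush from where it was at the start of the episode above 0.04 m or angle between any of bottle, tumbler, scrubber, mug, jar, nailbrush's own z axis and vertical above 0.6 rad).
It fails at once if the lid was turned over (angle between lid's own z axis and vertical above 1.2 rad).
Of soap1, soap2, soap3, soap4 only 3 to 4 are there at a start; the rules pass over those that are not, and their reading is None.
At some moment in a run one of soap1, soap2, soap3, soap4, lid may be knocked a few centimetres aside while the robot is not near it.
It also fails if it takes over 192 s, if anything falls off the work surface, if the arm or the gripper's body presses on something with over 40 N, if the wrist force passes 120 N, or if a joint passes its speed limit or range.

### The arm

A 6-joint arm with a two-finger parallel gripper is mounted at the origin on the work surface. World frame = base frame: x ahead of the robot, y to its left, z up, the work surface at z = 0. Lengths are in m, angles in rad, forces in N, time in s.
With the tool pointing down it reaches from about 0.4 to 0.825 m from the base axis. Payload 7 kg.
Tool frame: the origin (TCP) lies midway between the tips of the shut fingers; the grasp point (between the pads) lies 19 mm behind it (grasp_offset is the distance from the TCP to the grasp point, in m); z points along the fingers, y is the line along which they close (so a half turn about z gives the same grasp; the last joint's range is limited). The gripper opens to 85 mm and grips with 20 to 120 N. Pads are 22 mm wide; open, the fingers measure 114 mm over their backs; the gripper's body (76 mm by 85 mm) begins 54 mm behind the grasp point. The pads swing forward as they close: fully open they stand 13 mm farther back than shut.
Start: joints at [-0.843, 0.359, 0.012, 0, -1.224, -0.288], TCP at [0.287, -0.611, 0.231] pointing down, gripper open.
Joint ranges: [-3.07, 3.07], [-1.43, 2.12], [-1.02, 1.25], [-3.03, 1.67], [-3.05, -0], [-3.03, 3.03]. Speed limits (rad/s): [2.39, 2.39, 3.01, 3.14, 3.14, 3.14].

### API

Orientations are given as [roll, pitch, yaw] about the fixed x, y, z axes, in that order (R = Rz(yaw) Ry(pitch) Rx(roll)).
In Python, from station import * gives the robot as it stands.
- The arm moves only by the tool step_arm, never from a script. Its argument "targets" is a list of rows, each an object of numbers: "dx", "dy", "dz": the shift along the tool's x, y, z in cm; "wx", "wy", "wz": the turn, a rotation vector about the tool's x, y, z in rad; "jaw": the closure in counts, from 0 (fully open) to 255 (shut). A call has 1 to 12 rows; each row shifts and turns the commanded pose from where the row before left it, along the tool's axes as they then stand; what a row does not reach is not made up. A row lasts 1/8 s, in which the tool goes at most 62.5 mm and 10.7 degrees, less where a joint would pass 70% of its speed; a pose out of reach is approached as far as the arm can. A call is refused whole if a number of a shift passes 6.25 or a number of a turn 0.188, either way. A call with a gripper value outside its range is refused whole. The fingers move at their own pace and stop on an object; "grip_force" is the grip in N (left out, the last holds). Time passes only in rows, so rows that do not move let the fingers close. It gives the time, the measured TCP pose, the force, the opening and the grip force at its end, in the units of the state.
- observe(): the state, without advancing time (a new reading comes with each control period).
- snapshot(name): name is "side" or "top" or "wrist"; returns a dict with "frame" (480x640x3 uint8, red, green, blue), "vfov" (degrees; the focal length in pixels is half the picture's height over the tangent of half this angle, whatever the lens; pixels are square), "cx", "cy" (the principal point, pixels), "k1" (the pictures are not rectified: a ray, as slopes to the right and down, at radius r is drawn at 1 + k1 r^2 times it, then the intrinsics apply), "cam_to_world" (4x4, takes a point from camera to world coordinates). Camera axes: x right, y up, looking along -z (the intrinsics and any distortion apply to the point x, -y, -z); pixel columns grow to the right and rows downward; lengths in m; the calibration is good to about 2 mm. A picture is of the moment at which its call begins. There is no depth.
- close_job(): hands the job in; it is judged then, once.
Trained networks look in a picture, given as the dict that the camera call returned (one of the last four; its "shot" number tells which), for a name from the list of things; names that differ only in an ending like _2 or _b are one class to them, and where a whole thing is asked for, a point or a joint stands for the part that bears it (a point fixed in the world has none). Each returns a list of dicts, best first, with "conf" (0 to 1); they miss things now and then, are a little off and sometimes report something else, mostly with a low value. They report only what shows in the picture. A call takes as long as a camera call. They do not tell look-alikes from the thing itself.
- spot_in(picture, thing): "position" ([x, y, z] in m, in world coordinates, good to about 4 mm: the middle of the surface that is visible of it).
- regions_of(picture, thing): "mask" (480x640 bool, what is visible of it).
- place_of(picture, thing): "position" ([x, y, z] in m, in world coordinates, good to about 4 mm: a listed point, or the origin of a listed thing).
The state is a dict: "t": time; "qpos": joint angles; "qvel": joint speeds; "joint_efforts": joint torques, N m; "ee_pos": TCP position; "ee_rot": TCP orientation; "force": force on the tool from outside, world axes, zero at the start; "moment": the same for the moment, N m; "gripper_width": finger opening in m; "gripper_force": force on a finger pad.
Only numpy, scipy, OpenCV 4.12 (cv2) and the standard library are available. Lean on these libraries where they do the work, as an engineer would, in place of code of your own. Each camera call takes 0.05 s, during which the arm holds its last target. There are 200 camera calls.

## Working session

There is one attempt and no reset: what is moved stays moved. The work goes in short steps, Python scripts to look and compute and a tool call to move; the robot and the scene stay as the last step left them, time stands still between calls to the robot, and variables do not carry over. Pictures are saved under pics/ and viewed, at most 14 in all, crops included, and the job is handed in when it is done.

Besides the shell and the picture viewer there is one more tool, called after "Emit:" by a JSON object that holds its "fn" and its "kwargs". step_arm: Moves the arm, as the interface text tells. Its arguments: {"type":"object","properties":{"targets":{"type":"array","items":{"type":"object","properties":{"dx":{"type":"number"},"dy":{"type":"number"},"dz":{"type":"number"},"wx":{"type":"number"},"wy":{"type":"number"},"wz":{"type":"number"},"jaw":{"type":"number"}}}},"grip_force":{"type":"number"}},"required":["targets"]}

```bash
mkdir -p pics; ls
cat > h.py <<'E'
from station import *
import numpy as np, cv2
from scipy.spatial.transform import Rotation as R
def save(s,n): cv2.imwrite('pics/'+n+'.png',s['frame'][:,:,::-1])
def pix2w(s,u,v,z):
    f=240/np.tan(np.radians(s['vfov'])/2); d=np.array([(u-s['cx'])/f,(v-s['cy'])/f]); p=d.copy()
    for _ in range(20): p=d/(1+s['k1']*(p@p))
    T=np.array(s['cam_to_world']); r=T[:3,:3]@np.array([p[0],-p[1],-1]); o=T[:3,3]
    return o+r*(z-o[2])/r[2]
def w2pix(s,P):
    f=240/np.tan(np.radians(s['vfov'])/2);T=np.array(s['cam_to_world']); c=T[:3,:3].T@(np.array(P)-T[:3,3])
    p=np.array([c[0],-c[1]])/-c[2]; p=p*(1+s['k1']*(p@p)); return p*f+[s['cx'],s['cy']]
E
python3 - <<'E'
from h import *
o=observe(); print({k:np.round(v,3) for k,v in o.items()})
for n in ['top','side']:
    s=snapshot(n); save(s,n+'0'); print(n,np.round(s['cam_to_world'],3).tolist(),s['vfov'],s['k1'])
    for t in ['canister','slot','lid','ear','brush','saucer','soap1','bottle','tumbler','scrubber','mug','jar','nailbrush']:
        print(t,[(np.round(d['position'],3).tolist(),round(d['conf'],2)) for d in place_of(s,t)[:6]])
E
```

```text
pics
{'t': np.float64(0.0), 'qpos': array([-0.843,  0.359,  0.011, -0.   , -1.224, -0.288]), 'qvel': array([-0.   ,  0.   , -0.002,  0.   ,  0.001,  0.001]), 'joint_efforts': array([ 1.0000e-03, -5.8332e+01,  2.9343e+01,  6.9370e+00, -6.0000e-03,
       -0.0000e+00]), 'ee_pos': array([ 0.287, -0.61 ,  0.23 ]), 'ee_rot': array([ 3.14 , -0.   , -2.702]), 'force': array([-0.338, -0.671, -0.175]), 'moment': array([0.031, 0.048, 0.051]), 'gripper_force': np.float64(0.0), 'gripper_width': np.float64(0.086)}
top [[-0.009, 0.995, -0.1, 0.445], [-1.0, -0.01, -0.005, 0.015], [-0.006, 0.1, 0.995, 1.118], [0.0, 0.0, 0.0, 1.0]] 52.524351938126244 -0.11049632749554034
canister [([0.611, -0.001, 0.003], 0.64), ([0.702, 0.38, 0.002], 0.62)]
slot [([0.679, -0.022, 0.129], 0.86)]
lid [([0.473, 0.357, 0.0], 0.84)]
ear [([0.545, 0.378, -0.001], 0.76)]
brush [([0.47, -0.354, 0.009], 0.9), ([0.311, -0.388, -0.006], 0.8), ([0.31, -0.277, 0.002], 0.65), ([0.781, -0.124, -0.001], 0.33)]
saucer [([0.469, -0.354, -0.002], 0.89)]
soap1 [([0.439, -0.149, 0.002], 0.9), ([0.634, -0.239, -0.002], 0.77), ([0.443, 0.
[... 629 characters left out ...]
, 0.358, -0.001], 0.67), ([0.698, 0.377, -0.007], 0.22)]
ear [([0.542, 0.381, -0.003], 0.94), ([0.438, -0.153, -0.001], 0.62)]
brush [([0.468, -0.358, 0.004], 0.73), ([0.316, -0.392, -0.003], 0.61), ([0.31, -0.272, 0.005], 0.58), ([0.694, -0.39, -0.004], 0.52), ([0.44, 0.143, -0.001], 0.2)]
saucer [([0.468, -0.357, -0.001], 0.83)]
soap1 [([0.44, -0.149, -0.001], 0.94), ([0.44, 0.144, 0.0], 0.79), ([0.636, -0.236, -0.002], 0.62)]
bottle [([0.694, -0.388, 0.001], 0.8)]
tumbler [([0.778, 0.004, -0.001], 0.64), ([0.467, -0.354, 0.001], 0.28)]
scrubber [([0.775, 0.206, 0.004], 0.61)]
mug [([0.698, 0.383, -0.006], 0.6)]
jar [([0.784, -0.126, 0.004], 0.78)]
nailbrush [([0.412, -0.0, -0.002], 0.59)]
```

View pics/top0.png

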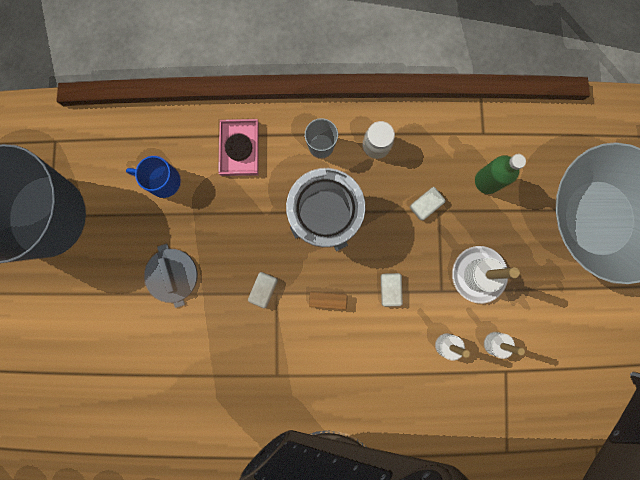

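View pics/side0.png

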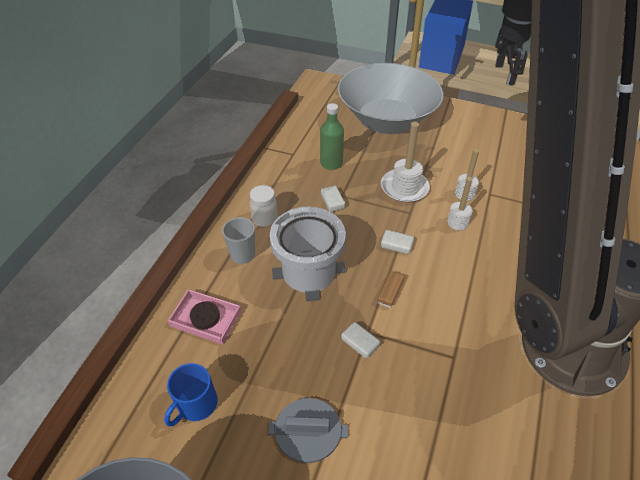

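Both views agree. In the top view the canister is at (326,207), the 74 mm brush is in its saucer at (482,274), and the two smaller look-alike brushes are at (451,347) and (500,345). Three soaps lie at (428,204), (391,290) and (263,290), and the lid is at (171,276). I'll raise the tool and turn it to yaw 0, so that dx=+X, dy=-Y, dz=-Z.

Emit:
{"fn": "step_arm", "kwargs": {"targets": [{"dz":-0.5,"wz":-0.18,"jaw":0},{"dz":-0.5,"wz":-0.18},{"dz":-0.5,"wz":-0.18},{"dz":-0.5,"wz":-0.18},{"dz":-0.5,"wz":-0.18},{"dz":-0.5,"wz":-0.18},{"dz":-0.5,"wz":-0.18},{"dz":-0.5,"wz":-0.18},{"dz":-0.5,"wz":-0.18},{"dz":-0.5,"wz":-0.18},{"dz":-0.5,"wz":-0.18},{"wz":-0.18}]}}

```text
schema error: expected keys dx, dy, dz, wx, wy, wz, jaw
```

Emit:
{"fn": "step_arm", "kwargs": {"targets": [{"wz":-0.18},{"wz":-0.18},{"wz":-0.18},{}]}}

```text
schema error: expected keys dx, dy, dz, wx, wy, wz, jaw
```

Emit:
{"fn": "step_arm", "kwargs": {"targets": [{"dx":0,"dy":0,"dz":-0.5,"wx":0,"wy":0,"wz":-0.18,"jaw":0},{"dx":0,"dy":0,"dz":-0.5,"wx":0,"wy":0,"wz":-0.18,"jaw":0},{"dx":0,"dy":0,"dz":-0.5,"wx":0,"wy":0,"wz":-0.18,"jaw":0},{"dx":0,"dy":0,"dz":-0.5,"wx":0,"wy":0,"wz":-0.18,"jaw":0},{"dx":0,"dy":0,"dz":-0.5,"wx":0,"wy":0,"wz":-0.18,"jaw":0},{"dx":0,"dy":0,"dz":-0.5,"wx":0,"wy":0,"wz":-0.18,"jaw":0},{"dx":0,"dy":0,"dz":-0.5,"wx":0,"wy":0,"wz":-0.18,"jaw":0},{"dx":0,"dy":0,"dz":-0.5,"wx":0,"wy":0,"wz":-0.18,"jaw":0},{"dx":0,"dy":0,"dz":-0.5,"wx":0,"wy":0,"wz":-0.18,"jaw":0},{"dx":0,"dy":0,"dz":-0.5,"wx":0,"wy":0,"wz":-0.18,"jaw":0},{"dx":0,"dy":0,"dz":-0.5,"wx":0,"wy":0,"wz":-0.18,"jaw":0},{"dx":0,"dy":0,"dz":-0.5,"wx":0,"wy":0,"wz":-0.18,"jaw":0}]}}

```text
t: 2.9
ee_pos: [0.2873, -0.6107, 0.2915]
ee_rot: [3.142, 0.0, -0.536]
force: [0.6, 0.7, 0.3]
gripper_width: 0.0858
gripper_force: 0.0
```

Emit:
{"fn": "step_arm", "kwargs": {"targets": [{"dx":0,"dy":0,"dz":0,"wx":0,"wy":0,"wz":-0.18,"jaw":0},{"dx":0,"dy":0,"dz":0,"wx":0,"wy":0,"wz":-0.18,"jaw":0},{"dx":0,"dy":0,"dz":0,"wx":0,"wy":0,"wz":-0.18,"jaw":0},{"dx":0,"dy":0,"dz":0,"wx":0,"wy":0,"wz":0,"jaw":0}]}}

```text
t: 3.4
ee_pos: [0.2874, -0.6107, 0.2913]
ee_rot: [-3.142, -0.0, -0.003]
force: [-0.2, 0.2, 0.4]
gripper_width: 0.0854
gripper_force: 0.0
```

Emit:
{"fn": "step_arm", "kwargs": {"targets": [{"dx":3,"dy":-4.25,"dz":0,"wx":0,"wy":0,"wz":0,"jaw":0},{"dx":3,"dy":-4.25,"dz":0,"wx":0,"wy":0,"wz":0,"jaw":0},{"dx":3,"dy":-4.25,"dz":0,"wx":0,"wy":0,"wz":0,"jaw":0},{"dx":3,"dy":-4.25,"dz":0,"wx":0,"wy":0,"wz":0,"jaw":0},{"dx":3,"dy":-4.25,"dz":0,"wx":0,"wy":0,"wz":0,"jaw":0},{"dx":3,"dy":-4.25,"dz":0,"wx":0,"wy":0,"wz":0,"jaw":0},{"dx":0,"dy":0,"dz":0,"wx":0,"wy":0,"wz":0,"jaw":0}]}}

```text
t: 4.28
ee_pos: [0.4697, -0.3535, 0.2915]
ee_rot: [-3.142, -0.001, -0.003]
force: [-0.1, -0.6, 0.2]
gripper_width: 0.0854
gripper_force: 0.0
```

Run:
```python
from h import *
s=snapshot('wrist'); save(s,'w1'); print(np.round(s['cam_to_world'],3).tolist(),s['vfov'])
for t in ['brush','saucer']:
    print(t,[(np.round(d['position'],3).tolist(),round(d['conf'],2)) for d in place_of(s,t)[:6]])
```

```text
[[-0.002, 0.963, 0.269, 0.538], [-1.0, -0.001, -0.001, -0.353], [-0.001, -0.269, 0.963, 0.436], [0.0, 0.0, 0.0, 1.0]] 63.87721547149391
brush [([0.47, -0.357, 0.01], 0.86), ([0.311, -0.392, 0.001], 0.85), ([0.316, -0.274, 0.003], 0.64)]
saucer []
```

View pics/w1.png

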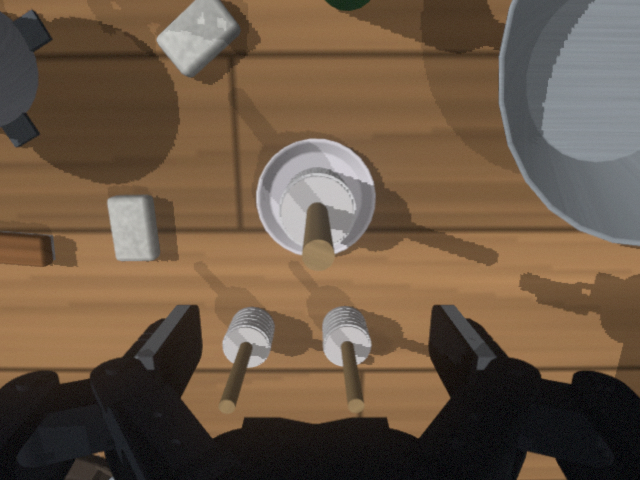

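Wrist view: the handle top is at (319,252) and sits centred under the jaws, with the look-alikes at (248,340) and (347,340). I'll descend and grip.

Emit:
{"fn": "step_arm", "kwargs": {"targets": [{"dx":0,"dy":0.1,"dz":3.3,"wx":0,"wy":0,"wz":0,"jaw":0},{"dx":0,"dy":0,"dz":3.3,"wx":0,"wy":0,"wz":0,"jaw":0},{"dx":0,"dy":0,"dz":3.3,"wx":0,"wy":0,"wz":0,"jaw":0},{"dx":0,"dy":0,"dz":3.3,"wx":0,"wy":0,"wz":0,"jaw":0},{"dx":0,"dy":0,"dz":0,"wx":0,"wy":0,"wz":0,"jaw":255},{"dx":0,"dy":0,"dz":0,"wx":0,"wy":0,"wz":0,"jaw":255},{"dx":0,"dy":0,"dz":0,"wx":0,"wy":0,"wz":0,"jaw":255},{"dx":0,"dy":0,"dz":0,"wx":0,"wy":0,"wz":0,"jaw":255},{"dx":0,"dy":0,"dz":0,"wx":0,"wy":0,"wz":0,"jaw":255}], "grip_force": 60}}

```text
t: 5.55
ee_pos: [0.4685, -0.357, 0.1608]
ee_rot: [3.141, -0.002, -0.002]
force: [-0.3, 4.0, 7.5]
gripper_width: 0.0187
gripper_force: 58.4
```

Emit:
{"fn": "step_arm", "kwargs": {"targets": [{"dx":0,"dy":0,"dz":-2,"wx":0,"wy":0,"wz":0,"jaw":255},{"dx":0,"dy":0,"dz":-5,"wx":0,"wy":0,"wz":0,"jaw":255},{"dx":0,"dy":0,"dz":-5,"wx":0,"wy":0,"wz":0,"jaw":255},{"dx":0,"dy":0,"dz":-5,"wx":0,"wy":0,"wz":0,"jaw":255},{"dx":2,"dy":-5.1,"dz":0,"wx":0,"wy":0,"wz":0,"jaw":255},{"dx":2,"dy":-5.1,"dz":0,"wx":0,"wy":0,"wz":0,"jaw":255},{"dx":2,"dy":-5.1,"dz":0,"wx":0,"wy":0,"wz":0,"jaw":255},{"dx":2,"dy":-5.1,"dz":0,"wx":0,"wy":0,"wz":0,"jaw":255},{"dx":2,"dy":-5.1,"dz":0,"wx":0,"wy":0,"wz":0,"jaw":255},{"dx":2,"dy":-5.1,"dz":0,"wx":0,"wy":0,"wz":0,"jaw":255},{"dx":2,"dy":-5.1,"dz":0,"wx":0,"wy":0,"wz":0,"jaw":255},{"dx":0,"dy":0,"dz":0,"wx":0,"wy":0,"wz":0,"jaw":255}]}}

```text
t: 7.05
ee_pos: [0.6091, 0.0031, 0.3284]
ee_rot: [-3.141, 0.001, 0.002]
force: [0.3, -0.2, -2.1]
gripper_width: 0.0184
gripper_force: 59.4
```

Run:
```python
from h import *
print(np.round(observe()['qpos'],2))
for n in ['side','top']:
    s=snapshot(n)
    if n=='side': save(s,'s2')
    for t in ['brush','canister','soap1','lid']:
        print(t,[(np.round(d['position'],3).tolist(),round(d['conf'],2)) for d in place_of(s,t)[:5]])
```

```text
[ 0.33  0.21  0.02 -0.   -1.39  1.25]
brush [([0.612, 0.004, 0.171], 0.87), ([0.315, -0.389, -0.001], 0.63), ([0.312, -0.274, 0.0], 0.62), ([0.772, 0.204, 0.007], 0.39)]
canister [([0.61, 0.004, 0.005], 0.84)]
soap1 [([0.438, -0.149, 0.0], 0.92), ([0.634, -0.238, -0.005], 0.65), ([0.441, 0.144, 0.002], 0.59)]
lid [([0.473, 0.36, 0.001], 0.85)]
brush [([0.312, -0.39, -0.005], 0.86), ([0.309, -0.28, 0.002], 0.73), ([0.612, 0.004, 0.178], 0.63)]
canister [([0.608, -0.0, 0.004], 0.71)]
soap1 [([0.439, -0.148, 0.002], 0.79), ([0.63, -0.239, -0.001], 0.58)]
lid []
```

View pics/s2.png

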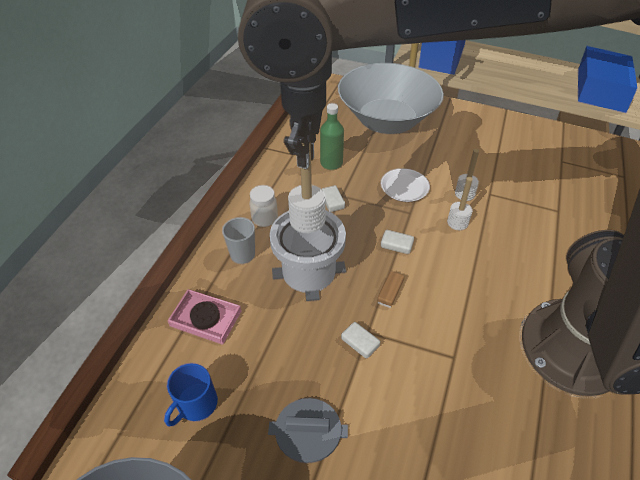

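Side view: the brush hangs upright over the canister mouth, with its head at (308,208) and the canister at (308,240). Now the scrub strokes.

Emit:
{"fn": "step_arm", "kwargs": {"targets": [{"dx":0,"dy":0.1,"dz":3,"wx":0,"wy":0,"wz":0,"jaw":255},{"dx":0,"dy":0.1,"dz":3,"wx":0,"wy":0,"wz":0,"jaw":255},{"dx":0,"dy":0,"dz":3,"wx":0,"wy":0,"wz":0,"jaw":255},{"dx":0,"dy":0,"dz":3,"wx":0,"wy":0,"wz":0,"jaw":255},{"dx":0,"dy":0,"dz":3,"wx":0,"wy":0,"wz":0,"jaw":255},{"dx":0,"dy":0,"dz":1.3,"wx":0,"wy":0,"wz":0,"jaw":255},{"dx":0,"dy":0,"dz":0,"wx":0,"wy":0,"wz":0,"jaw":255},{"dx":0,"dy":0,"dz":0,"wx":0,"wy":0,"wz":0,"jaw":255},{"dx":0,"dy":0,"dz":0,"wx":0,"wy":0,"wz":0,"jaw":255}]}}

```text
t: 8.68
ee_pos: [0.6091, -0.0022, 0.1676]
ee_rot: [-3.141, -0.002, -0.002]
force: [-0.6, -0.0, -2.2]
gripper_width: 0.0186
gripper_force: 59.3
```

Emit:
{"fn": "step_arm", "kwargs": {"targets": [{"dx":0,"dy":0,"dz":0.4,"wx":0,"wy":0,"wz":0,"jaw":255},{"dx":0,"dy":0,"dz":0,"wx":0,"wy":0,"wz":0,"jaw":255},{"dx":0,"dy":0,"dz":0,"wx":0,"wy":0,"wz":0,"jaw":255},{"dx":0,"dy":0,"dz":-4,"wx":0,"wy":0,"wz":0,"jaw":255},{"dx":0,"dy":0,"dz":-4,"wx":0,"wy":0,"wz":0,"jaw":255},{"dx":0,"dy":0,"dz":0,"wx":0,"wy":0,"wz":0,"jaw":255},{"dx":0,"dy":0,"dz":0,"wx":0,"wy":0,"wz":0,"jaw":255},{"dx":0,"dy":0,"dz":0,"wx":0,"wy":0,"wz":0,"jaw":255}]}}

```text
t: 9.68
ee_pos: [0.6078, -0.0024, 0.241]
ee_rot: [3.141, 0.002, -0.002]
force: [0.3, -0.5, -2.2]
gripper_width: 0.0186
gripper_force: 59.3
```

Emit:
{"fn": "step_arm", "kwargs": {"targets": [{"dx":0,"dy":0,"dz":4,"wx":0,"wy":0,"wz":0,"jaw":255},{"dx":0,"dy":0,"dz":4,"wx":0,"wy":0,"wz":0,"jaw":255},{"dx":0,"dy":0,"dz":0,"wx":0,"wy":0,"wz":0,"jaw":255},{"dx":0,"dy":0,"dz":0,"wx":0,"wy":0,"wz":0,"jaw":255},{"dx":0,"dy":0,"dz":0,"wx":0,"wy":0,"wz":0,"jaw":255},{"dx":0,"dy":0,"dz":-4,"wx":0,"wy":0,"wz":0,"jaw":255},{"dx":0,"dy":0,"dz":-4,"wx":0,"wy":0,"wz":0,"jaw":255},{"dx":0,"dy":0,"dz":0,"wx":0,"wy":0,"wz":0,"jaw":255},{"dx":0,"dy":0,"dz":0,"wx":0,"wy":0,"wz":0,"jaw":255},{"dx":0,"dy":0,"dz":0,"wx":0,"wy":0,"wz":0,"jaw":255}]}}

```text
t: 10.92
ee_pos: [0.6078, -0.0024, 0.2414]
ee_rot: [3.141, 0.002, -0.002]
force: [-0.5, -1.0, -1.7]
gripper_width: 0.0189
gripper_force: 59.2
```

Emit:
{"fn": "step_arm", "kwargs": {"targets": [{"dx":0,"dy":0,"dz":4,"wx":0,"wy":0,"wz":0,"jaw":255},{"dx":0,"dy":0,"dz":4,"wx":0,"wy":0,"wz":0,"jaw":255},{"dx":0,"dy":0,"dz":0,"wx":0,"wy":0,"wz":0,"jaw":255},{"dx":0,"dy":0,"dz":0,"wx":0,"wy":0,"wz":0,"jaw":255},{"dx":0,"dy":0,"dz":0,"wx":0,"wy":0,"wz":0,"jaw":255}]}}

```text
t: 11.55
ee_pos: [0.6094, -0.0021, 0.164]
ee_rot: [-3.141, -0.002, -0.002]
force: [-0.2, 0.5, -1.3]
gripper_width: 0.0186
gripper_force: 59.2
```

Run:
```python
from h import *
print(np.round(observe()['ee_pos'],4))
for n in ['side','top']:
    s=snapshot(n)
    for t in ['brush','canister','soap1','lid','saucer']:
        print(t,[(np.round(d['position'],3).tolist(),round(d['conf'],2)) for d in place_of(s,t)[:5]])
```

```text
[ 0.6094 -0.0021  0.164 ]
brush [([0.315, -0.389, -0.001], 0.95), ([0.611, -0.004, 0.014], 0.93), ([0.31, -0.274, -0.001], 0.83)]
canister [([0.61, 0.003, 0.004], 0.92)]
soap1 [([0.636, -0.236, -0.004], 0.82), ([0.442, 0.142, -0.001], 0.81), ([0.44, -0.148, -0.001], 0.75)]
lid [([0.475, 0.357, 0.0], 0.92), ([0.694, -0.387, -0.003], 0.61)]
saucer [([0.467, -0.354, -0.003], 0.64)]
brush [([0.31, -0.389, -0.003], 0.95), ([0.614, -0.004, 0.014], 0.67), ([0.306, -0.276, 0.001], 0.63)]
canister [([0.613, -0.0, -0.0], 0.67)]
soap1 [([0.634, -0.239, 0.002], 0.92), ([0.446, 0.141, 0.002], 0.9), ([0.441, -0.15, 0.004], 0.89)]
lid [([0.688, -0.387, 0.004], 0.16)]
saucer [([0.61, -0.003, 0.004], 0.68), ([0.467, -0.357, -0.003], 0.66)]
```

Emit:
{"fn": "step_arm", "kwargs": {"targets": [{"dx":0,"dy":0,"dz":-4,"wx":0,"wy":0,"wz":0,"jaw":255},{"dx":0,"dy":0,"dz":-4.2,"wx":0,"wy":0,"wz":0,"jaw":255},{"dx":0,"dy":0,"dz":-4.2,"wx":0,"wy":0,"wz":0,"jaw":255},{"dx":0,"dy":0,"dz":-4,"wx":0,"wy":0,"wz":0,"jaw":255},{"dx":-2,"dy":5.1,"dz":0,"wx":0,"wy":0,"wz":0,"jaw":255},{"dx":-2,"dy":5.1,"dz":0,"wx":0,"wy":0,"wz":0,"jaw":255},{"dx":-2,"dy":5.1,"dz":0,"wx":0,"wy":0,"wz":0,"jaw":255},{"dx":-2,"dy":5.1,"dz":0,"wx":0,"wy":0,"wz":0,"jaw":255},{"dx":-2,"dy":5.1,"dz":0,"wx":0,"wy":0,"wz":0,"jaw":255},{"dx":-2,"dy":5.0,"dz":0,"wx":0,"wy":0,"wz":0,"jaw":255},{"dx":-2,"dy":5.0,"dz":0,"wx":0,"wy":0,"wz":0,"jaw":255},{"dx":0,"dy":0,"dz":0,"wx":0,"wy":0,"wz":0,"jaw":255}]}}

```text
t: 13.65
ee_pos: [0.466, -0.3599, 0.3259]
ee_rot: [3.141, 0.001, -0.006]
force: [-0.4, 0.0, -2.1]
gripper_width: 0.0186
gripper_force: 59.5
```

Emit:
{"fn": "step_arm", "kwargs": {"targets": [{"dx":0,"dy":0,"dz":4,"wx":0,"wy":0,"wz":0,"jaw":255},{"dx":0,"dy":0,"dz":4,"wx":0,"wy":0,"wz":0,"jaw":255},{"dx":0,"dy":0,"dz":4,"wx":0,"wy":0,"wz":0,"jaw":255},{"dx":0,"dy":0,"dz":3.5,"wx":0,"wy":0,"wz":0,"jaw":255},{"dx":0,"dy":0,"dz":0.6,"wx":0,"wy":0,"wz":0,"jaw":255},{"dx":0,"dy":0,"dz":0,"wx":0,"wy":0,"wz":0,"jaw":255},{"dx":0,"dy":0,"dz":0,"wx":0,"wy":0,"wz":0,"jaw":255}]}}

```text
t: 14.52
ee_pos: [0.4689, -0.3574, 0.1671]
ee_rot: [3.14, -0.003, -0.001]
force: [-0.9, 0.1, -1.3]
gripper_width: 0.0189
gripper_force: 59.3
```

Emit:
{"fn": "step_arm", "kwargs": {"targets": [{"dx":0,"dy":0,"dz":0.3,"wx":0,"wy":0,"wz":0,"jaw":255},{"dx":0,"dy":0,"dz":0.25,"wx":0,"wy":0,"wz":0,"jaw":255},{"dx":0,"dy":0,"dz":0,"wx":0,"wy":0,"wz":0,"jaw":255},{"dx":0,"dy":0,"dz":0,"wx":0,"wy":0,"wz":0,"jaw":255}]}}

```text
t: 15.02
ee_pos: [0.4678, -0.3571, 0.1598]
ee_rot: [3.142, 0.0, -0.002]
force: [-0.3, -0.1, -0.8]
gripper_width: 0.0189
gripper_force: 59.3
```

Emit:
{"fn": "step_arm", "kwargs": {"targets": [{"dx":0,"dy":0,"dz":0.2,"wx":0,"wy":0,"wz":0,"jaw":255},{"dx":0,"dy":0,"dz":0,"wx":0,"wy":0,"wz":0,"jaw":255},{"dx":0,"dy":0,"dz":0,"wx":0,"wy":0,"wz":0,"jaw":255}]}}

```text
t: 15.4
ee_pos: [0.4678, -0.3571, 0.1578]
ee_rot: [3.142, 0.0, -0.002]
force: [-0.6, 0.1, -2.1]
gripper_width: 0.0186
gripper_force: 59.3
```

Emit:
{"fn": "step_arm", "kwargs": {"targets": [{"dx":0,"dy":0,"dz":0.2,"wx":0,"wy":0,"wz":0,"jaw":255},{"dx":0,"dy":0,"dz":0,"wx":0,"wy":0,"wz":0,"jaw":255},{"dx":0,"dy":0,"dz":0,"wx":0,"wy":0,"wz":0,"jaw":255}]}}

```text
t: 15.78
ee_pos: [0.468, -0.3572, 0.156]
ee_rot: [3.141, -0.0, -0.002]
force: [0.2, -0.1, -0.1]
gripper_width: 0.0183
gripper_force: 59.6
```

Run:
```python
from h import *
o=observe();print(np.round(o['ee_pos'],4),o['force'])
s=snapshot('side'); cv2.imwrite('pics/c1.png',cv2.resize(s['frame'][100:220,350:510,::-1],None,fx=5,fy=5,interpolation=cv2.INTER_CUBIC))
for t in ['brush','saucer']:
        print(t,[(np.round(d['position'],3).tolist(),round(d['conf'],2)) for d in place_of(s,t)[:5]])
```

```text
[ 0.468  -0.3572  0.156 ] [ 0.20423742 -0.14492248 -0.14926945]
brush [([0.47, -0.358, 0.002], 0.98), ([0.313, -0.387, -0.001], 0.97), ([0.311, -0.274, 0.004], 0.94), ([0.636, -0.238, -0.0], 0.44)]
saucer [([0.467, -0.356, -0.001], 0.84)]
```

View pics/c1.png

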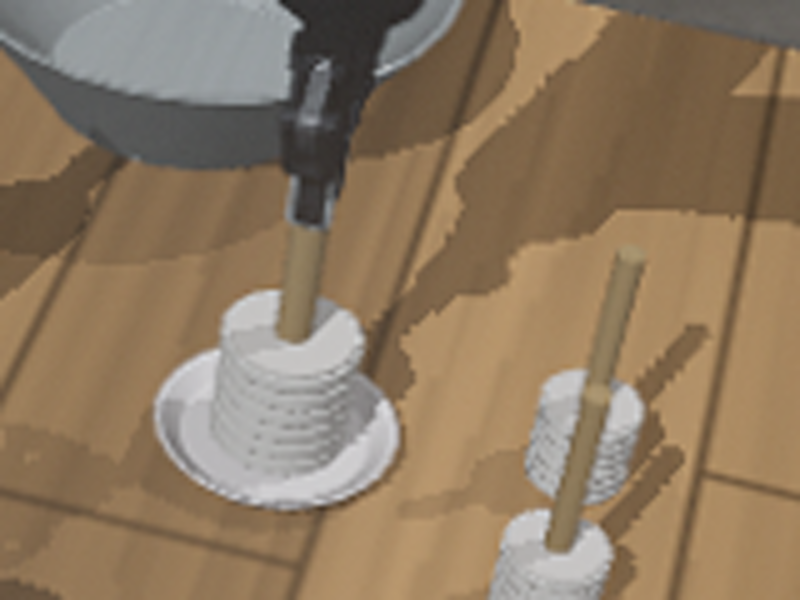

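The head sits inside the saucer floor at about crop (285,390) and its weight is now borne there. I'll release and rise.

Emit:
{"fn": "step_arm", "kwargs": {"targets": [{"dx":0,"dy":0,"dz":0.1,"wx":0,"wy":0,"wz":0,"jaw":255},{"dx":0,"dy":0,"dz":0,"wx":0,"wy":0,"wz":0,"jaw":160},{"dx":0,"dy":0,"dz":0,"wx":0,"wy":0,"wz":0,"jaw":80},{"dx":0,"dy":0,"dz":0,"wx":0,"wy":0,"wz":0,"jaw":0},{"dx":0,"dy":0,"dz":0,"wx":0,"wy":0,"wz":0,"jaw":0},{"dx":0,"dy":0,"dz":0,"wx":0,"wy":0,"wz":0,"jaw":0},{"dx":0,"dy":0,"dz":-3,"wx":0,"wy":0,"wz":0,"jaw":0},{"dx":0,"dy":0,"dz":-4,"wx":0,"wy":0,"wz":0,"jaw":0},{"dx":0,"dy":0,"dz":-4,"wx":0,"wy":0,"wz":0,"jaw":0},{"dx":0,"dy":0,"dz":-1,"wx":0,"wy":0,"wz":0,"jaw":0},{"dx":0,"dy":0,"dz":0,"wx":0,"wy":0,"wz":0,"jaw":0},{"dx":0,"dy":0,"dz":0,"wx":0,"wy":0,"wz":0,"jaw":0}]}}

```text
t: 17.42
ee_pos: [0.4672, -0.3567, 0.2733]
ee_rot: [-3.14, 0.002, -0.002]
force: [0.2, -0.5, 0.3]
gripper_width: 0.0856
gripper_force: 0.0
```

```bash
cat >> h.py <<'E'
def soaps(s):
    for d in regions_of(s,'soap1'):
        m=d['mask'].astype(np.uint8); c=max(cv2.findContours(m,0,2)[0],key=cv2.contourArea)
        P=np.array([pix2w(s,u,v,0.024)[:2] for u,v in c[:,0]],np.float32)
        (x,y),(a,b),t=cv2.minAreaRect(P*1000)
        if a<b: t+=90
        print('soap',round(d['conf'],2),'c',round(x),round(y),'size',round(a),round(b),'long-axis yaw deg',round((t+90)%180-90))
E
python3 - <<'E'
from h import *
o=observe();print(np.round(o['ee_pos'],4))
for n in ['top','side']:
    s=snapshot(n); print(n); soaps(s)
    for t in ['brush','saucer','soap1','lid']:
        print(t,[(np.round(d['position'],3).tolist(),round(d['conf'],2)) for d in place_of(s,t)[:5]])
E
```

```text
[ 0.4672 -0.3567  0.2733]
top
soap 0.94 c 440 -148 size 72 49 long-axis yaw deg 3
soap 0.75 c 443 141 size 47 75 long-axis yaw deg -23
soap 0.62 c 635 -233 size 44 75 long-axis yaw deg -46
brush []
saucer [([0.417, -0.003, -0.008], 0.68)]
soap1 [([0.44, -0.15, 0.002], 0.88), ([0.441, 0.14, 0.001], 0.82)]
lid [([0.473, 0.359, -0.002], 0.67)]
side
soap 0.95 c 438 -138 size 73 59 long-axis yaw deg 1
soap 0.76 c 632 -225 size 50 90 long-axis yaw deg -52
soap 0.56 c 440 148 size 53 77 long-axis yaw deg -23
brush [([0.467, -0.356, 0.004], 0.96), ([0.314, -0.389, 0.001], 0.83), ([0.311, -0.274, 0.004], 0.7), ([0.61, 0.003, 0.004], 0.7), ([0.771, 0.203, 0.006], 0.62)]
saucer []
soap1 [([0.441, 0.145, -0.001], 0.94), ([0.437, -0.15, 0.001], 0.58)]
lid [([0.695, 0.378, -0.003], 0.73)]
```

Emit:
{"fn": "step_arm", "kwargs": {"targets": [{"dx":-0.7,"dy":-5.2,"dz":0,"wx":0,"wy":0,"wz":0,"jaw":0},{"dx":-0.7,"dy":-5.2,"dz":0,"wx":0,"wy":0,"wz":0,"jaw":0},{"dx":-0.7,"dy":-5.2,"dz":0,"wx":0,"wy":0,"wz":0,"jaw":0},{"dx":-0.6,"dy":-5.2,"dz":0,"wx":0,"wy":0,"wz":0,"jaw":0},{"dx":0,"dy":0,"dz":5,"wx":0,"wy":0,"wz":0,"jaw":0},{"dx":0,"dy":0,"dz":5,"wx":0,"wy":0,"wz":0,"jaw":0},{"dx":0,"dy":0,"dz":5,"wx":0,"wy":0,"wz":0,"jaw":0},{"dx":0,"dy":0,"dz":5,"wx":0,"wy":0,"wz":0,"jaw":0},{"dx":0,"dy":0,"dz":4,"wx":0,"wy":0,"wz":0,"jaw":0},{"dx":0,"dy":0,"dz":2.5,"wx":0,"wy":0,"wz":0,"jaw":0},{"dx":0,"dy":0,"dz":0.3,"wx":0,"wy":0,"wz":0,"jaw":0},{"dx":0,"dy":0,"dz":0,"wx":0,"wy":0,"wz":0,"jaw":0}]}}

```text
t: 19.52
ee_pos: [0.4418, -0.149, 0.0074]
ee_rot: [3.141, -0.001, -0.001]
force: [0.1, 0.2, -0.5]
gripper_width: 0.0853
gripper_force: 0.0
```

Emit:
{"fn": "step_arm", "kwargs": {"targets": [{"dx":0,"dy":0,"dz":0,"wx":0,"wy":0,"wz":0,"jaw":255},{"dx":0,"dy":0,"dz":0,"wx":0,"wy":0,"wz":0,"jaw":255},{"dx":0,"dy":0,"dz":0,"wx":0,"wy":0,"wz":0,"jaw":255},{"dx":0,"dy":0,"dz":0,"wx":0,"wy":0,"wz":0,"jaw":255},{"dx":0,"dy":0,"dz":0,"wx":0,"wy":0,"wz":0,"jaw":255}], "grip_force": 50}}

```text
t: 20.15
ee_pos: [0.4418, -0.149, 0.0079]
ee_rot: [3.142, -0.002, -0.001]
force: [-2.6, 0.8, 9.8]
gripper_width: 0.0446
gripper_force: 50.5
```

Emit:
{"fn": "step_arm", "kwargs": {"targets": [{"dx":0,"dy":0,"dz":-3,"wx":0,"wy":0,"wz":0,"jaw":255},{"dx":0,"dy":0,"dz":-5,"wx":0,"wy":0,"wz":0,"jaw":255},{"dx":0,"dy":0,"dz":-5,"wx":0,"wy":0,"wz":0,"jaw":255},{"dx":0,"dy":0,"dz":-5,"wx":0,"wy":0,"wz":0,"jaw":255},{"dx":0,"dy":0,"dz":-2,"wx":0,"wy":0,"wz":0,"jaw":255},{"dx":4.2,"dy":-3.75,"dz":0,"wx":0,"wy":0,"wz":0,"jaw":255},{"dx":4.2,"dy":-3.75,"dz":0,"wx":0,"wy":0,"wz":0,"jaw":255},{"dx":4.2,"dy":-3.75,"dz":0,"wx":0,"wy":0,"wz":0,"jaw":255},{"dx":4.2,"dy":-3.75,"dz":0,"wx":0,"wy":0,"wz":0,"jaw":255},{"dx":0,"dy":0,"dz":0,"wx":0,"wy":0,"wz":0,"jaw":255},{"dx":0,"dy":0,"dz":0,"wx":0,"wy":0,"wz":0,"jaw":255}]}}

```text
t: 21.52
ee_pos: [0.6089, 0.0008, 0.2064]
ee_rot: [3.141, 0.001, -0.001]
force: [-0.7, 0.5, -1.5]
gripper_width: 0.0447
gripper_force: 52.5
```

Run:
```python
from h import *
o=observe();print(np.round(o['ee_pos'],4),o['gripper_width'])
s=snapshot('wrist'); save(s,'w2')
for t in ['canister','slot','soap1']:
        print(t,[(np.round(d['position'],3).tolist(),round(d['conf'],2)) for d in place_of(s,t)[:5]])
```

```text
[0.6089 0.0008 0.2064] 0.04469514070110776
canister [([0.774, -0.126, -0.001], 0.34)]
slot [([0.676, -0.026, 0.131], 0.85), ([0.782, 0.009, -0.004], 0.58)]
soap1 [([0.607, -0.002, 0.197], 0.72), ([0.633, -0.238, 0.001], 0.67)]
```

View pics/w2.png

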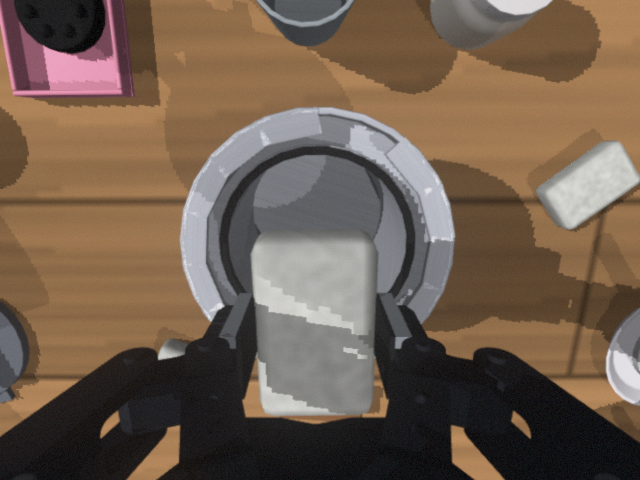

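The soap is held centrally at (315,320) and the canister mouth is at (317,238), right ahead below it. I'll lower it in and let go.

Emit:
{"fn": "step_arm", "kwargs": {"targets": [{"dx":0.1,"dy":0,"dz":3.5,"wx":0,"wy":0,"wz":0,"jaw":255},{"dx":0,"dy":0,"dz":3.5,"wx":0,"wy":0,"wz":0,"jaw":255},{"dx":0,"dy":0,"dz":3.5,"wx":0,"wy":0,"wz":0,"jaw":255},{"dx":0,"dy":0,"dz":2.5,"wx":0,"wy":0,"wz":0,"jaw":255},{"dx":0,"dy":0,"dz":0,"wx":0,"wy":0,"wz":0,"jaw":255},{"dx":0,"dy":0,"dz":0,"wx":0,"wy":0,"wz":0,"jaw":75},{"dx":0,"dy":0,"dz":0,"wx":0,"wy":0,"wz":0,"jaw":75},{"dx":0,"dy":0,"dz":0,"wx":0,"wy":0,"wz":0,"jaw":75},{"dx":0,"dy":0,"dz":-3.5,"wx":0,"wy":0,"wz":0,"jaw":75},{"dx":0,"dy":0,"dz":-4.5,"wx":0,"wy":0,"wz":0,"jaw":75},{"dx":0,"dy":0,"dz":-4.5,"wx":0,"wy":0,"wz":0,"jaw":75},{"dx":0,"dy":0,"dz":0,"wx":0,"wy":0,"wz":0,"jaw":0}]}}

```text
t: 23.22
ee_pos: [0.6128, 0.001, 0.2068]
ee_rot: [-3.14, -0.008, -0.001]
force: [-0.1, 0.1, -0.7]
gripper_width: 0.0763
gripper_force: 0.0
```

Run:
```python
from h import *
o=observe();print(np.round(o['ee_pos'],4),o['gripper_width'])
for n in ['wrist','top']:
    s=snapshot(n); print(n); soaps(s)
    for t in ['soap1','lid','ear','slot']:
        print(t,[(np.round(d['position'],3).tolist(),round(d['conf'],2)) for d in place_of(s,t)[:5]])
```

```text
[0.6128 0.001  0.2068] 0.0763284585690837
wrist
soap 0.64 c 608 21 size 77 47 long-axis yaw deg 11
soap 0.6 c 638 -231 size 53 78 long-axis yaw deg -51
soap 0.46 c 579 0 size 239 242 long-axis yaw deg -29
soap1 [([0.63, -0.24, -0.001], 0.68), ([0.605, 0.022, 0.003], 0.62)]
lid []
ear []
slot [([0.675, -0.026, 0.13], 0.94), ([0.779, 0.008, -0.003], 0.74), ([0.608, -0.001, 0.002], 0.7)]
top
soap 0.92 c 443 141 size 47 73 long-axis yaw deg -23
soap 0.78 c 635 -237 size 48 79 long-axis yaw deg -54
soap 0.72 c 607 21 size 71 45 long-axis yaw deg 13
soap1 [([0.636, -0.237, 0.002], 0.7), ([0.442, 0.142, -0.001], 0.58), ([0.612, 0.022, 0.007], 0.57)]
lid []
ear [([0.611, -0.002, 0.005], 0.33)]
slot []
```

Emit:
{"fn": "step_arm", "kwargs": {"targets": [{"dx":0.55,"dy":5.95,"dz":0,"wx":0,"wy":0,"wz":0,"jaw":0},{"dx":0.55,"dy":5.95,"dz":0,"wx":0,"wy":0,"wz":0,"jaw":0},{"dx":0.55,"dy":5.95,"dz":0,"wx":0,"wy":0,"wz":0,"jaw":0},{"dx":0.55,"dy":5.95,"dz":0,"wx":0,"wy":0,"wz":0,"jaw":0},{"dx":0,"dy":0,"dz":2,"wx":0,"wy":0,"wz":0.18,"jaw":0},{"dx":0,"dy":0,"dz":2,"wx":0,"wy":0,"wz":0.18,"jaw":0},{"dx":0,"dy":0,"dz":2,"wx":0,"wy":0,"wz":0.18,"jaw":0},{"dx":0,"dy":0,"dz":2,"wx":0,"wy":0,"wz":0.18,"jaw":0},{"dx":0,"dy":0,"dz":2,"wx":0,"wy":0,"wz":0.18,"jaw":0},{"dx":0,"dy":0,"dz":0,"wx":0,"wy":0,"wz":0,"jaw":0},{"dx":0,"dy":0,"dz":0,"wx":0,"wy":0,"wz":0,"jaw":0}]}}

```text
t: 25.2
ee_pos: [0.6325, -0.2375, 0.1025]
ee_rot: [-3.141, -0.001, -0.898]
force: [0.8, 0.4, 0.5]
gripper_width: 0.0856
gripper_force: 0.0
```

Run:
```python
from h import *
o=observe();print(np.round(o['ee_pos'],4),o['gripper_width'],o['ee_rot'],o['qpos'])
s=snapshot('wrist'); save(s,'w3'); soaps(s)
print([(np.round(d['position'],3).tolist(),round(d['conf'],2)) for d in place_of(s,'soap1')[:5]])
```

```text
[ 0.6325 -0.2375  0.1025] 0.0856374495147273 [-3.14131105e+00 -7.14824500e-04 -8.97581518e-01] [-7.12210032e-02  4.57283901e-01 -1.45502271e-01  4.06780986e-04
 -9.67318749e-01  7.44205176e-01]
soap 0.59 c 637 -240 size 45 73 long-axis yaw deg -52
[([0.632, -0.24, 0.001], 0.65)]
```

View pics/w3.png

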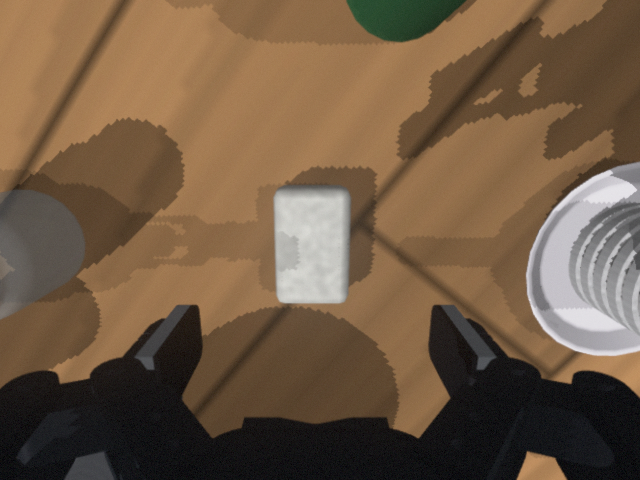

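The soap is axis-aligned between the jaws at (312,245). I'll descend, grip and lift.

Emit:
{"fn": "step_arm", "kwargs": {"targets": [{"dx":0.4,"dy":-0.2,"dz":4,"wx":0,"wy":0,"wz":0,"jaw":0},{"dx":0,"dy":0,"dz":4,"wx":0,"wy":0,"wz":0,"jaw":0},{"dx":0,"dy":0,"dz":1.5,"wx":0,"wy":0,"wz":0,"jaw":0},{"dx":0,"dy":0,"dz":0,"wx":0,"wy":0,"wz":0,"jaw":255},{"dx":0,"dy":0,"dz":0,"wx":0,"wy":0,"wz":0,"jaw":255},{"dx":0,"dy":0,"dz":0,"wx":0,"wy":0,"wz":0,"jaw":255},{"dx":0,"dy":0,"dz":0,"wx":0,"wy":0,"wz":0,"jaw":255},{"dx":0,"dy":0,"dz":0,"wx":0,"wy":0,"wz":0,"jaw":255},{"dx":0,"dy":0,"dz":-4,"wx":0,"wy":0,"wz":0,"jaw":255},{"dx":0,"dy":0,"dz":-5,"wx":0,"wy":0,"wz":0,"jaw":255},{"dx":0,"dy":0,"dz":-5,"wx":0,"wy":0,"wz":0,"jaw":255},{"dx":0,"dy":0,"dz":-5.5,"wx":0,"wy":0,"wz":0,"jaw":255}]}}

```text
t: 26.85
ee_pos: [0.6355, -0.2391, 0.2038]
ee_rot: [-3.141, 0.0, -0.902]
force: [0.6, -0.7, -1.5]
gripper_width: 0.0448
gripper_force: 52.3
```

Emit:
{"fn": "step_arm", "kwargs": {"targets": [{"dx":0,"dy":0,"dz":0,"wx":0,"wy":0,"wz":-0.18,"jaw":255},{"dx":0,"dy":0,"dz":0,"wx":0,"wy":0,"wz":-0.18,"jaw":255},{"dx":0,"dy":0,"dz":0,"wx":0,"wy":0,"wz":-0.18,"jaw":255},{"dx":0,"dy":0,"dz":0,"wx":0,"wy":0,"wz":-0.18,"jaw":255},{"dx":0,"dy":0,"dz":0,"wx":0,"wy":0,"wz":-0.18,"jaw":255},{"dx":0,"dy":0,"dz":0,"wx":0,"wy":0,"wz":0,"jaw":255}]}}

```text
t: 27.6
ee_pos: [0.6359, -0.2392, 0.2023]
ee_rot: [-3.141, -0.001, -0.003]
force: [0.5, -0.6, -1.4]
gripper_width: 0.0446
gripper_force: 52.3
```

Emit:
{"fn": "step_arm", "kwargs": {"targets": [{"dx":-0.6,"dy":-6.05,"dz":0,"wx":0,"wy":0,"wz":0,"jaw":255},{"dx":-0.6,"dy":-6.05,"dz":0,"wx":0,"wy":0,"wz":0,"jaw":255},{"dx":-0.6,"dy":-6.05,"dz":0,"wx":0,"wy":0,"wz":0,"jaw":255},{"dx":-0.7,"dy":-6.05,"dz":0,"wx":0,"wy":0,"wz":0,"jaw":255},{"dx":0,"dy":0,"dz":0,"wx":0,"wy":0,"wz":0,"jaw":255},{"dx":0,"dy":0,"dz":0,"wx":0,"wy":0,"wz":0,"jaw":255}]}}

```text
t: 28.35
ee_pos: [0.6115, 0.0031, 0.2022]
ee_rot: [-3.142, -0.0, -0.004]
force: [0.0, -0.1, -1.6]
gripper_width: 0.0445
gripper_force: 52.3
```

Emit:
{"fn": "step_arm", "kwargs": {"targets": [{"dx":0,"dy":0,"dz":3.5,"wx":0,"wy":0,"wz":0,"jaw":255},{"dx":0,"dy":0,"dz":3.5,"wx":0,"wy":0,"wz":0,"jaw":255},{"dx":0,"dy":0,"dz":3.5,"wx":0,"wy":0,"wz":0,"jaw":255},{"dx":0,"dy":0,"dz":2.2,"wx":0,"wy":0,"wz":0,"jaw":255},{"dx":0,"dy":0,"dz":0,"wx":0,"wy":0,"wz":0,"jaw":255},{"dx":0,"dy":0,"dz":0,"wx":0,"wy":0,"wz":0,"jaw":90},{"dx":0,"dy":0,"dz":0,"wx":0,"wy":0,"wz":0,"jaw":90},{"dx":0,"dy":0,"dz":0,"wx":0,"wy":0,"wz":0,"jaw":90},{"dx":0,"dy":0,"dz":-3.5,"wx":0,"wy":0,"wz":0,"jaw":90},{"dx":0,"dy":0,"dz":-4.5,"wx":0,"wy":0,"wz":0,"jaw":90},{"dx":0,"dy":0,"dz":-4.5,"wx":0,"wy":0,"wz":0,"jaw":90},{"dx":0,"dy":0,"dz":0,"wx":0,"wy":0,"wz":0,"jaw":0}]}}

```text
t: 29.85
ee_pos: [0.6138, 0.0033, 0.2049]
ee_rot: [-3.14, -0.008, -0.001]
force: [-0.1, 0.6, -0.9]
gripper_width: 0.0715
gripper_force: 0.0
```

Run:
```python
from h import *
o=observe();print(np.round(o['ee_pos'],4),o['gripper_width'])
for n in ['wrist','top','side']:
    s=snapshot(n); print(n); soaps(s)
    if n=='wrist': save(s,'w4')
    for t in ['soap1','lid','ear','slot']:
        print(t,[(np.round(d['position'],3).tolist(),round(d['conf'],2)) for d in place_of(s,t)[:5]])
```

```text
[0.6138 0.0033 0.2049] 0.07149836275876956
wrist
soap 0.94 c 608 -23 size 83 27 long-axis yaw deg 2
soap 0.66 c 609 21 size 76 47 long-axis yaw deg 11
soap1 [([0.605, 0.02, 0.004], 0.84), ([0.608, -0.013, 0.03], 0.6)]
lid []
ear []
slot [([0.673, -0.026, 0.13], 0.68)]
top
soap 0.91 c 442 141 size 47 75 long-axis yaw deg -22
soap 0.87 c 605 20 size 68 46 long-axis yaw deg 11
soap 0.62 c 604 -23 size 25 57 long-axis yaw deg -1
soap 0.51 c 418 -4 size 83 35 long-axis yaw deg 83
soap1 [([0.607, 0.022, 0.008], 0.84), ([0.472, -0.357, 0.01], 0.56), ([0.61, -0.007, 0.029], 0.52)]
lid []
ear []
slot []
side
soap 0.87 c 440 148 size 56 78 long-axis yaw deg -26
soap 0.49 c 624 -36 size 60 30 long-axis yaw deg 5
soap1 [([0.441, 0.145, -0.002], 0.8), ([0.693, -0.385, 0.0], 0.7), ([0.61, -0.01, 0.025], 0.54)]
lid [([0.474, 0.358, 0.0], 0.94)]
ear [([0.546, 0.383, 0.002], 0.78)]
slot [([0.678, -0.025, 0.13], 0.7), ([0.61, 0.001, 0.002], 0.65)]
```

View pics/w4.png

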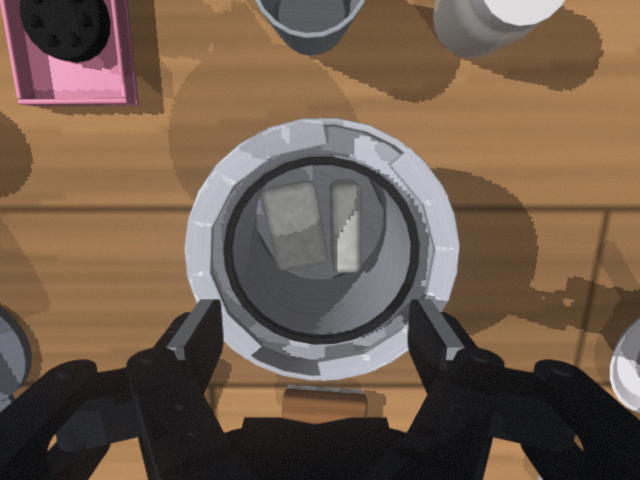

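Soap A lies flat at (293,225) and soap B stands on edge at (346,227), both inside the canister. On to the third soap.

Emit:
{"fn": "step_arm", "kwargs": {"targets": [{"dx":-4.3,"dy":-3.45,"dz":0,"wx":0,"wy":0,"wz":0,"jaw":0},{"dx":-4.3,"dy":-3.45,"dz":0,"wx":0,"wy":0,"wz":0,"jaw":0},{"dx":-4.3,"dy":-3.45,"dz":0,"wx":0,"wy":0,"wz":0,"jaw":0},{"dx":-4.3,"dy":-3.45,"dz":0,"wx":0,"wy":0,"wz":0,"jaw":0},{"dx":0,"dy":0,"dz":3,"wx":0,"wy":0,"wz":0.18,"jaw":0},{"dx":0,"dy":0,"dz":3,"wx":0,"wy":0,"wz":0.18,"jaw":0},{"dx":0,"dy":0,"dz":4,"wx":0,"wy":0,"wz":0.04,"jaw":0},{"dx":0,"dy":0,"dz":0,"wx":0,"wy":0,"wz":0,"jaw":0},{"dx":0,"dy":0,"dz":0,"wx":0,"wy":0,"wz":0,"jaw":0}]}}

```text
t: 31.88
ee_pos: [0.4405, 0.1415, 0.101]
ee_rot: [-3.141, -0.001, -0.4]
force: [-0.1, -0.3, -0.1]
gripper_width: 0.0853
gripper_force: 0.0
```

Run:
```python
from h import *
o=observe();print(np.round(o['ee_pos'],4),o['gripper_width'],o['ee_rot'],o['qpos'])
s=snapshot('wrist'); save(s,'w5'); soaps(s)
print([(np.round(d['position'],3).tolist(),round(d['conf'],2)) for d in place_of(s,'soap1')[:5]])
```

```text
[0.4405 0.1415 0.101 ] 0.08533001530750334 [-3.14091067e+00 -8.58913852e-04 -4.00325310e-01] [ 7.38644365e-01  1.42085690e-01 -6.20101309e-01  6.84476421e-04
 -8.07630586e-01  4.31354068e-01]
soap 0.87 c 443 142 size 46 75 long-axis yaw deg -23
[([0.441, 0.143, 0.002], 0.91)]
```

Aligned (centre within 2 mm, size 46×75). I'll grip and lift, then turn back.

Emit:
{"fn": "step_arm", "kwargs": {"targets": [{"dx":0.2,"dy":0,"dz":4,"wx":0,"wy":0,"wz":0,"jaw":0},{"dx":0,"dy":0,"dz":4,"wx":0,"wy":0,"wz":0,"jaw":0},{"dx":0,"dy":0,"dz":1.4,"wx":0,"wy":0,"wz":0,"jaw":0},{"dx":0,"dy":0,"dz":0,"wx":0,"wy":0,"wz":0,"jaw":255},{"dx":0,"dy":0,"dz":0,"wx":0,"wy":0,"wz":0,"jaw":255},{"dx":0,"dy":0,"dz":0,"wx":0,"wy":0,"wz":0,"jaw":255},{"dx":0,"dy":0,"dz":0,"wx":0,"wy":0,"wz":0,"jaw":255},{"dx":0,"dy":0,"dz":0,"wx":0,"wy":0,"wz":0,"jaw":255},{"dx":0,"dy":0,"dz":-4,"wx":0,"wy":0,"wz":0,"jaw":255},{"dx":0,"dy":0,"dz":-5,"wx":0,"wy":0,"wz":-0.18,"jaw":255},{"dx":0,"dy":0,"dz":-5,"wx":0,"wy":0,"wz":-0.18,"jaw":255},{"dx":0,"dy":0,"dz":-5.5,"wx":0,"wy":0,"wz":-0.04,"jaw":255}]}}

```text
t: 33.52
ee_pos: [0.4411, 0.14, 0.2034]
ee_rot: [-3.14, -0.001, 0.001]
force: [1.7, 1.3, -1.5]
gripper_width: 0.0448
gripper_force: 51.9
```

Emit:
{"fn": "step_arm", "kwargs": {"targets": [{"dx":4.2,"dy":3.55,"dz":0,"wx":0,"wy":0,"wz":0,"jaw":255},{"dx":4.2,"dy":3.55,"dz":0,"wx":0,"wy":0,"wz":0,"jaw":255},{"dx":4.2,"dy":3.55,"dz":0,"wx":0,"wy":0,"wz":0,"jaw":255},{"dx":4.2,"dy":3.55,"dz":0,"wx":0,"wy":0,"wz":0,"jaw":255},{"dx":0,"dy":0,"dz":0,"wx":0,"wy":0,"wz":0,"jaw":255},{"dx":0,"dy":0,"dz":0,"wx":0,"wy":0,"wz":0,"jaw":255}]}}

```text
t: 34.28
ee_pos: [0.6089, -0.0023, 0.201]
ee_rot: [-3.141, 0.0, -0.003]
force: [-0.1, -0.1, -1.2]
gripper_width: 0.0446
gripper_force: 51.9
```

Emit:
{"fn": "step_arm", "kwargs": {"targets": [{"dx":0,"dy":-0.2,"dz":3.5,"wx":0,"wy":0,"wz":0,"jaw":255},{"dx":0,"dy":0,"dz":3.5,"wx":0,"wy":0,"wz":0,"jaw":255},{"dx":0,"dy":0,"dz":3.5,"wx":0,"wy":0,"wz":0,"jaw":255},{"dx":0,"dy":0,"dz":1.8,"wx":0,"wy":0,"wz":0,"jaw":255},{"dx":0,"dy":0,"dz":0,"wx":0,"wy":0,"wz":0,"jaw":255},{"dx":0,"dy":0,"dz":0,"wx":0,"wy":0,"wz":0,"jaw":90},{"dx":0,"dy":0,"dz":0,"wx":0,"wy":0,"wz":0,"jaw":90},{"dx":0,"dy":0,"dz":0,"wx":0,"wy":0,"wz":0,"jaw":90},{"dx":0,"dy":0,"dz":-3.5,"wx":0,"wy":0,"wz":0,"jaw":90},{"dx":0,"dy":0,"dz":-4.5,"wx":0,"wy":0,"wz":0,"jaw":90},{"dx":0,"dy":0,"dz":-4.5,"wx":0,"wy":0,"wz":0,"jaw":90},{"dx":0,"dy":0,"dz":0,"wx":0,"wy":0,"wz":0,"jaw":0}]}}

```text
t: 35.78
ee_pos: [0.6116, 0.0003, 0.2077]
ee_rot: [-3.14, -0.008, -0.001]
force: [-0.9, -0.6, -1.1]
gripper_width: 0.0718
gripper_force: 0.0
```

Run:
```python
from h import *
o=observe();print(np.round(o['ee_pos'],4),o['gripper_width'])
for n in ['wrist','top','side']:
    s=snapshot(n); print(n); soaps(s)
    if n=='wrist': save(s,'w6')
    for t in ['canister','soap1','lid','ear','slot']:
        print(t,[(np.round(d['position'],3).tolist(),round(d['conf'],2)) for d in place_of(s,t)[:5]])
```

```text
[6.116e-01 3.000e-04 2.077e-01] 0.07175158309944887
wrist
soap 0.77 c 608 -23 size 83 28 long-axis yaw deg 3
soap 0.73 c 610 8 size 76 25 long-axis yaw deg 5
soap 0.66 c 600 33 size 31 89 long-axis yaw deg 0
soap 0.3 c 762 196 size 69 43 long-axis yaw deg 89
canister [([0.611, -0.001, -0.002], 0.59), ([0.777, -0.123, -0.001], 0.27)]
soap1 [([0.608, -0.011, 0.03], 0.76), ([0.605, 0.02, 0.002], 0.72), ([0.609, 0.018, 0.054], 0.67)]
lid []
ear [([0.606, 0.022, 0.003], 0.36)]
slot [([0.675, -0.026, 0.129], 0.71)]
top
soap 0.57 c 606 29 size 25 60 long-axis yaw deg 0
soap 0.54 c 600 -23 size 25 50 long-axis yaw deg -1
soap 0.5 c 600 5 size 23 53 long-axis yaw deg -1
canister [([0.61, -0.0, 0.003], 0.79), ([0.469, -0.354, -0.001], 0.67)]
soap1 [([0.611, 0.021, 0.006], 0.78), ([0.607, -0.007, 0.031], 0.71), ([0.609, 0.017, 0.052], 0.51)]
lid [([0.781, -0.125, -0.002], 0.19)]
ear [([0.414, -0.004, -0.004], 0.68)]
slot []
side
soap 0.75 c 796 -17 size 77 146 long-axis yaw deg -63
soap 0.54 c 624 -35 size 61 29 long-axis yaw deg 5
canister [([0.608, 0.002, 0.003], 0.83)]
soap1 [([0.611, -0.005, 0.027], 0.67), ([0.699, 0.378, -0.005], 0.25)]
lid [([0.474, 0.359, -0.001], 0.71), ([0.771, 0.203, 0.005], 0.65)]
ear [([0.545, 0.38, 0.001], 0.79), ([0.693, -0.388, -0.0], 0.67), ([0.777, 0.006, -0.002], 0.56)]
slot [([0.681, -0.02, 0.132], 0.66)]
```

View pics/w6.png

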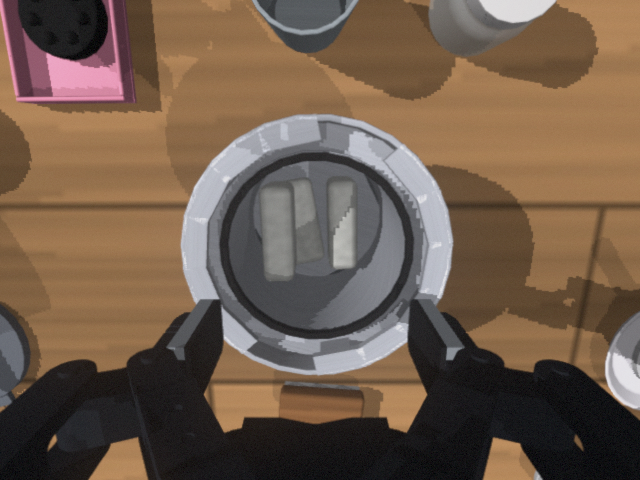

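All three bars are inside: the flat one at (305,220), edge-standing ones at (278,230) and (342,222), and the gasket ring around (316,244). I'll refine the canister axis from the ring, then go to the lid.

Run:
```python
from h import *
s=snapshot('wrist')
# dark gasket: radial search for darkest pixel
g=cv2.GaussianBlur(cv2.cvtColor(s['frame'],cv2.COLOR_RGB2GRAY),(5,5),0).astype(float)
P=[]
for a in np.radians(np.arange(0,360,4)):
    r=np.arange(80,105); u=316+r*np.cos(a); v=244+r*np.sin(a)*0.965
    w=g[v.astype(int),u.astype(int)]; i=w.argmin()
    if w[i]<60: P.append(pix2w(s,u[i],v[i],0.121)[:2])
P=np.array(P)
for _ in range(3):
    A=np.c_[2*P,np.ones(len(P))]; x=np.linalg.lstsq(A,(P**2).sum(1),rcond=None)[0]
    rad=np.sqrt(x[2]+x[:2]@x[:2]); e=abs(np.hypot(*(P-x[:2]).T)-rad); P=P[e<max(.003,2*np.median(e))]
print(len(P),x[:2],rad,np.median(e))
for _ in range(3):
    for n in ('wrist','side'):
        s=snapshot(n); print([(np.round(d['position'],3).tolist(),round(d['conf'],2)) for d in place_of(s,'slot')[:2]])
```

```text
90 [ 6.11933181e-01 -2.60690456e-04] 0.05692518119106814 0.0004934117235780161
[([0.778, -0.126, 0.002], 0.65)]
[([0.679, -0.022, 0.132], 0.86), ([0.609, -0.007, 0.028], 0.62)]
[([0.674, -0.027, 0.128], 0.96)]
[([0.679, -0.024, 0.132], 0.96)]
[]
[([0.678, -0.025, 0.131], 0.93)]
```

Emit:
{"fn": "step_arm", "kwargs": {"targets": [{"dx":-2.3,"dy":-6.0,"dz":-1,"wx":0,"wy":0,"wz":0,"jaw":0},{"dx":-2.3,"dy":-6.0,"dz":-1,"wx":0,"wy":0,"wz":0,"jaw":0},{"dx":-2.3,"dy":-6.0,"dz":0,"wx":0,"wy":0,"wz":0,"jaw":0},{"dx":-2.3,"dy":-6.0,"dz":0,"wx":0,"wy":0,"wz":0,"jaw":0},{"dx":-2.3,"dy":-6.0,"dz":0,"wx":0,"wy":0,"wz":0,"jaw":0},{"dx":-2.3,"dy":-5.8,"dz":0,"wx":0,"wy":0,"wz":0,"jaw":0},{"dx":0,"dy":0,"dz":0,"wx":0,"wy":0,"wz":-0.16,"jaw":0},{"dx":0,"dy":0,"dz":0,"wx":0,"wy":0,"wz":-0.15,"jaw":0},{"dx":0,"dy":0,"dz":0,"wx":0,"wy":0,"wz":0,"jaw":0},{"dx":0,"dy":0,"dz":0,"wx":0,"wy":0,"wz":0,"jaw":0}]}}

```text
t: 38.72
ee_pos: [0.4757, 0.3485, 0.2221]
ee_rot: [-3.142, -0.0, 0.305]
force: [-0.6, 0.6, 0.6]
gripper_width: 0.0852
gripper_force: 0.0
```

Run:
```python
from h import *
o=observe();print(np.round(o['ee_pos'],4),o['ee_rot'])
for n in ['wrist','side','wrist','side']:
    s=snapshot(n)
    if n=='wrist': save(s,'w7')
    for t in ['lid','ear']:
        print(t,[(np.round(d['position'],3).tolist(),round(d['conf'],2)) for d in place_of(s,t)[:3]])
```

```text
[0.4757 0.3485 0.2221] [-3.14153790e+00 -5.19878645e-05  3.04670682e-01]
lid [([0.474, 0.358, 0.003], 0.78)]
ear [([0.546, 0.377, -0.0], 0.64)]
lid [([0.473, 0.356, -0.0], 0.94), ([0.466, -0.357, 0.0], 0.63), ([0.544, 0.379, 0.002], 0.29)]
ear [([0.542, 0.379, 0.001], 0.77)]
lid [([0.475, 0.362, 0.001], 0.67)]
ear [([0.545, 0.378, 0.001], 0.58)]
lid []
ear [([0.546, 0.38, -0.0], 0.69)]
```

View pics/w7.png

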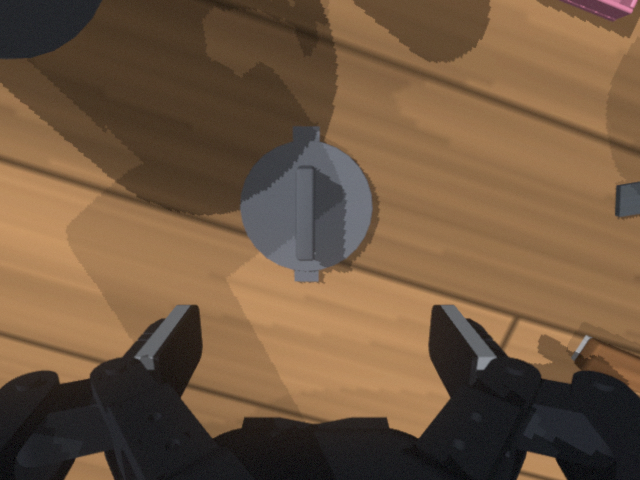

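Run:
```python
from h import *
o=observe();p=np.array(o['ee_pos']);y=o['ee_rot'][2]
s=snapshot('wrist'); a=pix2w(s,306.5,166.5,.046);b=pix2w(s,305,261,.046)
print(a,b,np.hypot(*(a-b)[:2]),'yaw',np.arctan2(*(a-b)[1::-1]))
e=pix2w(s,307.5,127,.005);f=pix2w(s,307.5,282,.005);print((e+f)/2,np.hypot(*(e-f)[:2]),np.arctan2(*(e-f)[1::-1]))
for c in ((a+b)/2,(e+f)/2):
    d=c-p; print('dx',d[0]*np.cos(y)+d[1]*np.sin(y),'dy',d[0]*np.sin(y)-d[1]*np.cos(y))
```

```text
[0.51563433 0.36918278 0.046     ] [0.43764271 0.34617966 0.046     ] 0.08131320022592832 yaw 0.2868114031709499
[0.47506738 0.35643332 0.005     ] 0.14883602661980325 0.3036516511280094
dx 0.0036823613041355114 dy -0.008302670382024075
dx 0.0018068128161657432 dy -0.007589903096466167
```

The lid's ears are at (307,130) and (307,277) and the bar is aligned with the tool x axis. I'll descend and grip the bar.

Emit:
{"fn": "step_arm", "kwargs": {"targets": [{"dx":0.25,"dy":-0.8,"dz":5,"wx":0,"wy":0,"wz":0,"jaw":0},{"dx":0,"dy":0,"dz":5,"wx":0,"wy":0,"wz":0,"jaw":0},{"dx":0,"dy":0,"dz":5,"wx":0,"wy":0,"wz":0,"jaw":0},{"dx":0,"dy":0,"dz":4,"wx":0,"wy":0,"wz":0,"jaw":0},{"dx":0,"dy":0,"dz":1.6,"wx":0,"wy":0,"wz":0,"jaw":0},{"dx":0,"dy":0,"dz":0,"wx":0,"wy":0,"wz":0,"jaw":0},{"dx":0,"dy":0,"dz":0,"wx":0,"wy":0,"wz":0,"jaw":255},{"dx":0,"dy":0,"dz":0,"wx":0,"wy":0,"wz":0,"jaw":255},{"dx":0,"dy":0,"dz":0,"wx":0,"wy":0,"wz":0,"jaw":255},{"dx":0,"dy":0,"dz":0,"wx":0,"wy":0,"wz":0,"jaw":255},{"dx":0,"dy":0,"dz":0,"wx":0,"wy":0,"wz":0,"jaw":255},{"dx":0,"dy":0,"dz":0,"wx":0,"wy":0,"wz":0,"jaw":255}], "grip_force": 80}}

```text
t: 40.88
ee_pos: [0.4759, 0.3574, 0.0169]
ee_rot: [-3.141, -0.001, 0.308]
force: [-2.3, 0.1, 4.7]
gripper_width: 0.015
gripper_force: 78.9
```

Emit:
{"fn": "step_arm", "kwargs": {"targets": [{"dx":0,"dy":0,"dz":-3,"wx":0,"wy":0,"wz":0,"jaw":255},{"dx":0,"dy":0,"dz":-5,"wx":0,"wy":0,"wz":0,"jaw":255},{"dx":0,"dy":0,"dz":-5,"wx":0,"wy":0,"wz":0,"jaw":255},{"dx":0,"dy":0,"dz":-5,"wx":0,"wy":0,"wz":0,"jaw":255},{"dx":0.3,"dy":5.4,"dz":0,"wx":0,"wy":0,"wz":0,"jaw":255},{"dx":0.3,"dy":5.4,"dz":0,"wx":0,"wy":0,"wz":0,"jaw":255},{"dx":0.3,"dy":5.4,"dz":0,"wx":0,"wy":0,"wz":0,"jaw":255},{"dx":0.3,"dy":5.4,"dz":0,"wx":0,"wy":0,"wz":0,"jaw":255},{"dx":0.3,"dy":5.4,"dz":0,"wx":0,"wy":0,"wz":0,"jaw":255},{"dx":0.3,"dy":5.4,"dz":0,"wx":0,"wy":0,"wz":0,"jaw":255},{"dx":0.35,"dy":5.6,"dz":0,"wx":0,"wy":0,"wz":0,"jaw":255}]}}

```text
t: 42.25
ee_pos: [0.6115, -0.0002, 0.1959]
ee_rot: [-3.141, 0.0, 0.308]
force: [1.2, 1.0, -0.3]
gripper_width: 0.0145
gripper_force: 78.2
```

Emit:
{"fn": "step_arm", "kwargs": {"targets": [{"dx":0,"dy":0,"dz":0,"wx":0,"wy":0,"wz":0.164,"jaw":255},{"dx":0,"dy":0,"dz":0,"wx":0,"wy":0,"wz":0.164,"jaw":255},{"dx":0,"dy":0,"dz":0,"wx":0,"wy":0,"wz":0.164,"jaw":255},{"dx":0,"dy":0,"dz":0,"wx":0,"wy":0,"wz":0.164,"jaw":255},{"dx":0,"dy":0,"dz":0,"wx":0,"wy":0,"wz":0,"jaw":255},{"dx":0,"dy":0,"dz":0,"wx":0,"wy":0,"wz":0,"jaw":255}]}}

```text
t: 43.0
ee_pos: [0.6112, 0.0015, 0.1958]
ee_rot: [3.141, 0.0, -0.344]
force: [0.4, -0.8, -1.8]
gripper_width: 0.0146
gripper_force: 78.5
```

Run:
```python
from h import *
o=observe();print(np.round(o['ee_pos'],4),o['ee_rot'],o['gripper_width'],o['qpos'][5])
for n in ['wrist','side','top','wrist','side']:
    s=snapshot(n); print(n)
    if n!='top': save(s,n+'8')
    for t in ['lid','ear','soap1','slot']:
        print(t,[(np.round(d['position'],3).tolist(),round(d['conf'],2)) for d in place_of(s,t)[:3]])
i=[cv2.imread('pics/%s8.png'%k) for k in('wrist','side')]
cv2.imwrite('pics/m8.png',np.hstack([cv2.resize(i[0],(400,300)),cv2.resize(i[1][120:330,180:460],(400,300))]))
```

```text
[0.6112 0.0015 0.1958] [ 3.14146758e+00  3.84756159e-04 -3.44272307e-01] 0.014612931392047744 0.9050885438353339
wrist
lid [([0.611, 0.005, 0.182], 0.63)]
ear [([0.676, -0.026, 0.18], 0.75)]
soap1 []
slot [([0.676, -0.03, 0.132], 0.68)]
side
lid [([0.612, 0.002, 0.18], 0.96), ([0.784, -0.125, 0.004], 0.5)]
ear [([0.678, -0.026, 0.178], 0.75)]
soap1 [([0.774, 0.203, 0.006], 0.53), ([0.613, -0.007, 0.026], 0.52)]
slot [([0.678, -0.022, 0.13], 0.88)]
top
lid [([0.608, 0.001, 0.179], 0.67)]
ear []
soap1 []
slot []
wrist
lid [([0.61, 0.004, 0.182], 0.57)]
ear []
soap1 [([0.68, -0.025, 0.178], 0.61)]
slot [([0.674, -0.026, 0.129], 0.74)]
side
lid [([0.609, 0.001, 0.177], 0.73)]
ear [([0.681, -0.024, 0.178], 0.81), ([0.681, -0.025, 0.13], 0.19)]
soap1 [([0.608, -0.009, 0.029], 0.64)]
slot [([0.678, -0.021, 0.132], 0.65)]
```

View pics/m8.png

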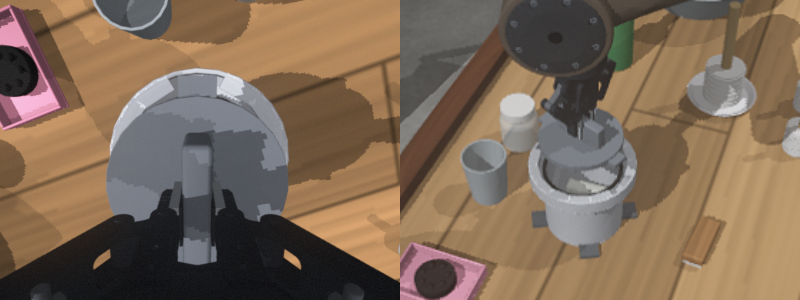

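The lid is held level. The slot shows at about (197,85) in the left half and lines up with the bar at (197,150), and in the right half the lid hovers over the mouth. I'll lower it gently.

Emit:
{"fn": "step_arm", "kwargs": {"targets": [{"dx":0,"dy":0.1,"dz":2,"wx":0,"wy":0,"wz":0,"jaw":255},{"dx":0,"dy":0,"dz":2,"wx":0,"wy":0,"wz":0,"jaw":255},{"dx":0,"dy":0,"dz":0.6,"wx":0,"wy":0,"wz":0,"jaw":255},{"dx":0,"dy":0,"dz":0.4,"wx":0,"wy":0,"wz":0,"jaw":255},{"dx":0,"dy":0,"dz":0.3,"wx":0,"wy":0,"wz":0,"jaw":255},{"dx":0,"dy":0,"dz":0,"wx":0,"wy":0,"wz":0,"jaw":255},{"dx":0,"dy":0,"dz":0,"wx":0,"wy":0,"wz":0,"jaw":255}]}}

```text
t: 45.12
ee_pos: [0.6112, 0.0005, 0.1435]
ee_rot: [-3.141, -0.001, -0.348]
force: [0.8, 0.0, -1.9]
gripper_width: 0.0148
gripper_force: 78.5
```

Emit:
{"fn": "step_arm", "kwargs": {"targets": [{"dx":0,"dy":0,"dz":0.3,"wx":0,"wy":0,"wz":0,"jaw":255},{"dx":0,"dy":0,"dz":0.3,"wx":0,"wy":0,"wz":0,"jaw":255},{"dx":0,"dy":0,"dz":0.3,"wx":0,"wy":0,"wz":0,"jaw":255},{"dx":0,"dy":0,"dz":0,"wx":0,"wy":0,"wz":0,"jaw":255},{"dx":0,"dy":0,"dz":0,"wx":0,"wy":0,"wz":0,"jaw":255}]}}

```text
t: 45.75
ee_pos: [0.6111, 0.0005, 0.1346]
ee_rot: [-3.141, -0.0, -0.348]
force: [-3.6, 0.8, 5.5]
gripper_width: 0.0148
gripper_force: 79.5
```

The reading fits the gasket pressed about 3 mm. I'll press slightly more and start the clockwise turn.

Emit:
{"fn": "step_arm", "kwargs": {"targets": [{"dx":-0.05,"dy":0,"dz":0.15,"wx":0,"wy":0,"wz":0,"jaw":255},{"dx":0,"dy":0,"dz":0,"wx":0,"wy":0,"wz":0,"jaw":255},{"dx":0,"dy":0,"dz":0,"wx":0,"wy":0,"wz":0.1,"jaw":255},{"dx":0,"dy":0,"dz":0,"wx":0,"wy":0,"wz":0.1,"jaw":255},{"dx":0,"dy":0,"dz":0,"wx":0,"wy":0,"wz":0.1,"jaw":255},{"dx":0,"dy":0,"dz":0,"wx":0,"wy":0,"wz":0.1,"jaw":255},{"dx":0,"dy":0,"dz":0,"wx":0,"wy":0,"wz":0,"jaw":255}]}}

```text
t: 46.62
ee_pos: [0.6119, 0.0007, 0.1338]
ee_rot: [-3.14, -0.002, -0.749]
force: [0.3, -0.2, 6.1]
gripper_width: 0.0152
gripper_force: 79.7
```

```bash
python3 -c "
from h import *
o=observe();print(o['ee_pos'],o['ee_rot'],o['force'],o['moment'],o['gripper_width'])"
```

```text
[0.61189576 0.00072997 0.1338184 ] [-3.13960571e+00 -2.20076895e-03 -7.48567304e-01] [ 0.32304257 -0.15841146  6.06748784] [-0.05452633  0.00797725 -0.19450865] 0.015237906480305968
```

Turning freely with a moment under 0.2 N m. I'll finish the quarter turn.

Emit:
{"fn": "step_arm", "kwargs": {"targets": [{"dx":0,"dy":0,"dz":0.05,"wx":0,"wy":0,"wz":0.13,"jaw":255},{"dx":0,"dy":0,"dz":0,"wx":0,"wy":0,"wz":0.13,"jaw":255},{"dx":0,"dy":0,"dz":0,"wx":0,"wy":0,"wz":0.13,"jaw":255},{"dx":0,"dy":0,"dz":0,"wx":0,"wy":0,"wz":0.13,"jaw":255},{"dx":0,"dy":0,"dz":0,"wx":0,"wy":0,"wz":0.13,"jaw":255},{"dx":0,"dy":0,"dz":0,"wx":0,"wy":0,"wz":0.13,"jaw":255},{"dx":0,"dy":0,"dz":0,"wx":0,"wy":0,"wz":0.13,"jaw":255},{"dx":0,"dy":0,"dz":0,"wx":0,"wy":0,"wz":0.13,"jaw":255},{"dx":0,"dy":0,"dz":0,"wx":0,"wy":0,"wz":0.13,"jaw":255},{"dx":0,"dy":0,"dz":0,"wx":0,"wy":0,"wz":0,"jaw":255},{"dx":0,"dy":0,"dz":0,"wx":0,"wy":0,"wz":0,"jaw":255}]}}

```text
t: 48.0
ee_pos: [0.6119, 0.0007, 0.1333]
ee_rot: [-3.139, 0.001, -1.918]
force: [-0.8, -0.0, 7.2]
gripper_width: 0.0149
gripper_force: 79.8
```

```bash
python3 -c "
from h import *
o=observe();print(o['ee_pos'],o['ee_rot'],o['force'],o['moment'],o['gripper_width'])
for n in ('wrist','side'):
  s=snapshot(n)
  for t in ('lid','ear'): print(t,[(np.round(d['position'],3).tolist(),round(d['conf'],2)) for d in place_of(s,t)[:3]])"
```

```text
[0.61193194 0.00071491 0.13334982] [-3.13876621e+00  1.13104238e-03 -1.91775428e+00] [-0.79998804 -0.04620897  7.16495372] [-0.02994536  0.06391635 -0.31820199] 0.01494889137455155
lid [([0.612, 0.002, 0.122], 0.96)]
ear []
lid [([0.611, 0.002, 0.117], 0.82)]
ear [([0.58, -0.07, 0.116], 0.59)]
```

Quarter turn reached. I'll release, rise and check.

Emit:
{"fn": "step_arm", "kwargs": {"targets": [{"dx":0,"dy":0,"dz":-0.2,"wx":0,"wy":0,"wz":0,"jaw":255},{"dx":0,"dy":0,"dz":0,"wx":0,"wy":0,"wz":0,"jaw":180},{"dx":0,"dy":0,"dz":0,"wx":0,"wy":0,"wz":0,"jaw":100},{"dx":0,"dy":0,"dz":0,"wx":0,"wy":0,"wz":0,"jaw":100},{"dx":0,"dy":0,"dz":0,"wx":0,"wy":0,"wz":0,"jaw":60},{"dx":0,"dy":0,"dz":0,"wx":0,"wy":0,"wz":0,"jaw":60},{"dx":0,"dy":0,"dz":-3,"wx":0,"wy":0,"wz":0,"jaw":60},{"dx":0,"dy":0,"dz":-5,"wx":0,"wy":0,"wz":0,"jaw":60},{"dx":0,"dy":0,"dz":-5,"wx":0,"wy":0,"wz":0,"jaw":60},{"dx":0,"dy":0,"dz":0,"wx":0,"wy":0,"wz":0,"jaw":60},{"dx":0,"dy":0,"dz":0,"wx":0,"wy":0,"wz":0,"jaw":60}]}}

```text
t: 49.68
ee_pos: [0.6102, 0.0008, 0.2638]
ee_rot: [3.141, 0.0, -1.918]
force: [0.6, -0.3, -0.6]
gripper_width: 0.0652
gripper_force: 0.0
```

Run:
```python
from h import *
o=observe();print(o['ee_pos'],o['force'])
for n in ['wrist','side']:
    s=snapshot(n); save(s,n+'9')
    for t in ['lid','ear','brush','saucer','soap1']: print(t,[(np.round(d['position'],3).tolist(),round(d['conf'],2)) for d in place_of(s,t)[:3]])
i=[cv2.imread('pics/%s9.png'%k) for k in('wrist','side')]
cv2.imwrite('pics/m9.png',np.hstack([cv2.resize(i[0],(400,300)),cv2.resize(i[1][110:320,180:460],(400,300))]))
```

```text
[0.61024282 0.00077834 0.26377282] [ 0.59746002 -0.28008874 -0.61985494]
lid [([0.611, 0.005, 0.121], 0.85)]
ear [([0.582, -0.073, 0.122], 0.61)]
brush []
saucer []
soap1 []
lid [([0.611, -0.001, 0.118], 0.8), ([0.695, -0.389, 0.0], 0.67)]
ear [([0.582, -0.07, 0.12], 0.64)]
brush [([0.314, -0.39, 0.003], 0.76), ([0.471, -0.358, 0.002], 0.67), ([0.309, -0.274, 0.002], 0.65)]
saucer []
soap1 []
```

View pics/m9.png

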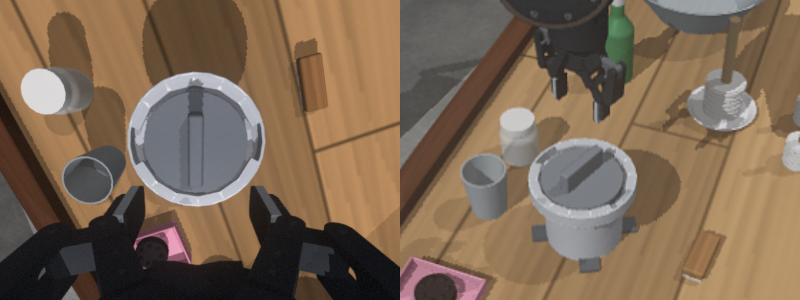

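The lid is seated below the collar ring with its bar (195,150) across the open slots at (135,148) and (258,140). The brush stands upright in its saucer, and the gripper is clear.

```bash
python3 -c "
from station import *
print(close_job())"
```

```text
the job is handed in; nothing more can be done
None
```

I handed the job in at about 50 s of the 192 s, and the hand-in returned no verdict. I scrubbed the canister three times down to the floor, stood the brush back in its saucer and put all three soap bars in the canister. I then turned the lid a full quarter turn under the ledges; the last pictures show it seated and locked.

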